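# Pin the lift-off handle to the condiment tray and hold the tray up level

## Robot

A 6-joint arm with a two-finger parallel gripper is mounted at the origin on a cart in front of the work surface, level with it; the furniture and walls round the work are solid. World frame = base frame: x ahead of the robot, y to its left, z up, the work surface at z = 0. Lengths are in m, angles in rad, forces in N, time in s.
With the tool pointing down it reaches from about 0.225 to 0.875 m from the base axis. Payload 3.4 kg.
Tool frame: the origin (TCP) lies at the very end of the fingers, on their centre line; the grasp point (between the pads) lies behind it (manip.grasp_offset is the z of the grasp point in the tool frame, in m); z points along the fingers, y is the line along which they close (so a half turn about z gives the same grasp; the last joint's range is limited). The gripper opens to 85 mm and grips with 20 to 120 N. Pads are 22 mm wide; open, the fingers measure 114 mm over their backs; the gripper's body (76 mm by 85 mm) begins 54 mm behind the grasp point. The pads swing forward as they close: fully open they stand 13 mm farther back than shut.
Start: joints at [1.144, 0.276, 1.505, -0, 1.361, -0.121], TCP at [0.173, 0.548, 0.206] pointing down, gripper open.
Joint ranges: [-2.89, 2.89], [-0.75, 2.08], [0.22, 2.7], [-1.18, 4.32], [0.11, 2.71], [-2.7, 2.7]. Speed limits (rad/s): [2.57, 2.57, 3.14, 3.14, 3.14, 3.14].

## Interface

Orientations are given as a unit quaternion [w, x, y, z].
In Python, from rig import manip gives the robot as it stands.
- The arm moves only by the shell command python3 -m pendant 'ROWS' [FORCE]. ROWS is JSON, a list of rows, each an object of numbers: "dx", "dy", "dz": the shift along the tool's x, y, z in m; "rx", "ry", "rz": the turn, a rotation vector about the tool's x, y, z in degrees; "hand": the finger opening in m, from 0 to 0.0854. In form: [{"dx": .., "dy": .., "dz": .., "rx": .., "ry": .., "rz": .., "hand": ..}, ...]. A call has 1 to 12 rows; each row shifts and turns the commanded pose from where the row before left it, along the tool's axes as they then stand; what a row does not reach is not made up. A row lasts 1/12 s, in which the tool goes at most 41.7 mm and 7.16 degrees, less where a joint would pass 70% of its speed; a pose out of reach is approached as far as the arm can. A call is refused whole if a number of a shift passes 0.0417 or a number of a turn 7.16, either way. A call with a gripper value outside its range is refused whole. The fingers move at their own pace and stop on an object; FORCE is the grip in N (left out, the last holds). Time passes only in rows, so rows that do not move let the fingers close. It gives the time, the measured TCP pose, the force, the opening and the grip force at its end, in the units of the state.
- manip.get_state(): the state, without advancing time (a new reading comes with each control period).
- manip.get_image(name): name is "scene" or "top" or "wrist"; returns a dict with "frame" (420x560x3 uint8, red, green, blue), "fx", "fy", "cx", "cy" (pixels), "distortion" ([k1, k2, p1, p2, k3] as OpenCV has them; the pictures are not rectified), "position" and "attitude" of the camera in the world; the wrist camera has in their place "mount" (4x4, takes a point from camera to tool coordinates, whose origin is the TCP and whose axes are the flange's). Camera axes: x right, y up, looking along -z (the intrinsics and any distortion apply to the point x, -y, -z); pixel columns grow to the right and rows downward; lengths in m; the calibration is good to about 2 mm. A picture is of the moment at which its call begins: read the wrist's pose just before it. There is no depth.
- manip.sign_off(): hands the job in; it is judged then, once.
The state is a dict: "clock": time; "qpos": joint angles; "qd": joint speeds; "effort": joint torques, N m; "position": TCP position; "ee_rot": TCP orientation; "contact_force": force on the tool from outside, world axes, zero at the start; "moment": the same for the moment, N m; "width": finger opening in m; "gripper_force": force on a finger pad.
Only numpy, scipy, OpenCV 4.12 (cv2) and the standard library are available. Lean on these libraries where they do the work, as an engineer would, in place of code of your own. Each camera call takes 0.05 s, during which the arm holds its last target. There are 200 camera calls.

## Task

The steel condiment tray's lift-off handle is only standing loose in the fork in the middle of the tray: take the headed pin from its rest and, with the tray still on the worktop, push it through the fork and the handle's lug until its collar is against the fork. Let go of the pin, then lift the loaded tray by the handle's cross grip about 10 cm straight up off the worktop, keeping it level so that the two sauce cups and the salt shaker stay standing on it, and finish while still holding it steady in the air: do not put it down. Leave the other things on the worktop where they are.

Things in the scene. Friction and masses are not known exactly. Their poses are not given: they have to be found in the camera images.
- tray: square steel tray, 190 x 190 mm, rim 24 mm high, floor 5 mm thick, loose, about 0.5 kg; slides if pushed with more than a few N. Origin: centre of the underside; z up. A steel fork stands in its middle: two upright plates across y, 40 mm wide (x), 6 mm thick, up to 110 mm above the origin, outer faces at y = +-15.5 mm, low gussets between them.
- tray_hole (a point): midpoint of the round 14 mm hole that runs through both fork plates along the tray's y axis, 85 mm above the tray's underside, midway between the plates; axes as the tray's
- handle: loose handle, 0.12 kg, standing in the fork on the tray's floor; axes as the tray's. Origin: centre of its underside. Steel lug 26 (x) x 16 (y) mm, 115 mm tall, with a 14 mm hole along y, 80 mm above its origin, in line with the fork's holes as it stands; round 14 mm stem; cross grip. Unpinned it just pulls out; pinned it rises about 4 mm, then takes the tray along.
- handle_grip (a point): centre of the handle's black cross grip, 175 mm above the handle's origin (180 mm above the tray's underside as it stands): 110 mm long (x), 18 mm wide (y), 22 mm tall; grasp it across y
- pin: loose headed pin, 0.05 kg, level in its rest; its y axis runs along it to the tip. Origin: on its axis, on the collar face that meets the fork. Steel shank 10 mm thick, y = 0 to 46 mm, last 10 mm tapered to 4 mm; collar 24 mm wide, y = -4 to 0; black round grip 16 mm thick, y = -74 to -4 mm. Held at y = -49 mm, a gripper stays clear of the handle.
- pin_mid (a point): point on the pin's axis 15.5 mm from the collar's face towards the tip; coincides with point tray_hole, within the play of about 2 mm, when the pin is home (pin origin then 15.5 mm from the fork's middle, on the side it came from)
- pin_rest: fixed grey rest, foot plate 50 x 118 mm, 8 mm thick. Two cheeks 34 mm wide (x), 48 mm high, notched open at the top, carry the pin with its axis 46 mm above the worktop, tip to +y, pin origin above the rest's. Origin: on the worktop. Cheeks at y = 24 to 32 mm (under the shank) and -73 to -67 mm (under the end of the black grip); between them the grip is free.
- cup_a: small steel sauce cup, 68 mm diameter, 40 mm tall, loose on the tray's floor on the -y side of the fork; origin: centre of the underside; z up
- cup_b: second, like sauce cup beside the first, also on the -y side of the fork; origin: centre of the underside; z up
- salt_shaker: small glass salt shaker with steel cap, 45 mm diameter, 87 mm tall, loose on the tray's floor on the +y side of the fork; origin: centre of the underside; z up
- deli_tub: bystander: white lidded tub, 114 mm diameter, 68 mm tall, origin under its centre
- tape_roll: bystander: roll of tan tape lying flat, 104 mm diameter, 25 mm tall, origin under its centre
- timer: bystander: round white wind-up timer, 65 mm diameter, 51 mm tall, in front near the edge, origin under its centre
- yellow_bottle: bystander: yellow squeeze bottle standing behind the tray, 56 x 72 mm, 199 mm tall, origin under its centre. (Behind and left of here a fixed wire shelf hangs low over the back of the worktop, from x = 0.6 m, left of y = 0.1 m: draw the arm in before swinging it across from the left.)
Not all that is in view belongs to the job. Leave any green look-alike of the pin alone.

How it is judged:
By the outcome, as a careful person would: the job done as asked, in the order asked, and still so for the second after the job is handed in, while the arm keeps its last pose, push and grip.
It also fails if it takes over 67 s, if anything falls off the work surface, if the arm or the gripper's body presses on something with over 40 N, if the wrist force passes 120 N, or if a joint passes its speed limit or range.

## Working session

There is one attempt and no reset: what is moved stays moved. The work goes in short steps, Python scripts to look and compute and a shell command to move; the robot and the scene stay as the last step left them, time stands still between calls to the robot, and variables do not carry over. Pictures are saved under pics/ and viewed, at most 10 in all, crops included, and the job is handed in when it is done.

```bash
ls; mkdir -p pics
python3 - <<'E'
from rig import manip
import cv2,numpy as np
s=manip.get_state();print(s,manip.grasp_offset)
for n in("scene","top"):
    d=manip.get_image(n);f=d.pop("frame");print(n,d)
    cv2.imwrite(f"pics/{n}0.png",f[:,:,::-1])
E
```

```text
pics
{'clock': 0.0, 'qpos': array([ 1.14399629e+00,  2.76577588e-01,  1.50615499e+00, -7.25638511e-06,
        1.36072096e+00, -1.20971618e-01]), 'qd': array([-0.00103811, -0.0002762 , -0.00145018,  0.00046295, -0.00095843,
        0.00145366]), 'effort': array([ 2.44277340e-03, -4.16771364e+01, -2.45807236e+01,  3.70048883e-04,
        1.07524931e-02,  1.76168055e-05]), 'position': array([0.17286622, 0.54777392, 0.20474099]), 'ee_rot': array([-2.48245608e-04,  1.52318161e-01,  9.88331074e-01, -8.96722414e-04]), 'contact_force': array([0.6931194 , 0.50801445, 0.30909675]), 'moment': array([-0.0044924 , -0.01576239,  0.00078904]), 'gripper_force': 0.0, 'width': 0.08510502546956383} -0.0187
scene {'fx': 423.13382436198583, 'fy': 423.13382436198583, 'cx': 275.72998875487946, 'cy': 211.4717910037739, 'distortion': array([-0.08396327,  0.        ,  0.        ,  0.        ,  0.        ]), 'position': array([-0.14572615,  0.22883596,  0.62211785]), 'attitude': array([-0.44477706, -0.24304417,  0.41339595,  0.75644345])}
top {'fx': 409.1808492181258, 'fy': 409.1808492181258, 'cx': 278.7651596226838, 'cy': 206.4306593244756, 'distortion': array([-0.05490836,  0.        ,  0.        ,  0.        ,  0.        ]), 'position': array([ 0.37778266, -0.11873374,  1.00658994]), 'attitude': array([-0.69821657, -0.05369253,  0.05537579,  0.71171923])}
```

View pics/scene0.png

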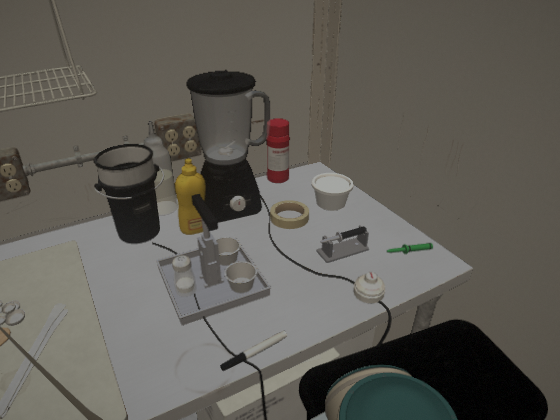

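View pics/top0.png

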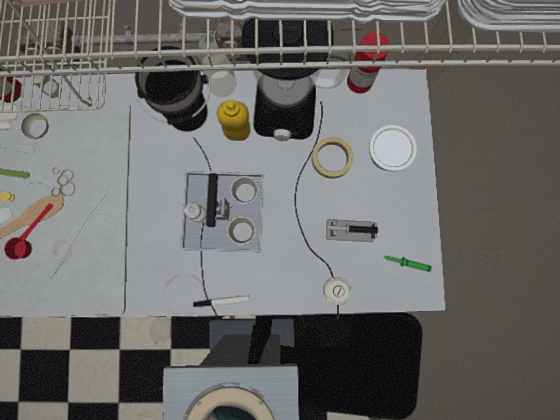

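The scene view shows the tray at about (213,275) with the handle in its fork, and the pin in its rest at about (343,243) with its black grip on the right. The green look-alike is at (412,248). In the top view the tray is centred near (223,211), its black cross grip is at (211,200), and the pin rest is at (352,230) with the tip to the left (+y). Next I'll measure these.

```bash
cat > h.py <<'E'
import numpy as np,cv2
from scipy.spatial.transform import Rotation as R
from rig import manip
def q2R(q): return R.from_quat([q[1],q[2],q[3],q[0]]).as_matrix()
def shot(name,save=None):
    s=manip.get_state();d=manip.get_image(name)
    if name=="wrist":
        T=np.eye(4);T[:3,:3]=q2R(s["ee_rot"]);T[:3,3]=s["position"]
        M=T@np.array(d["mount"]);d["Rc"],d["pc"]=M[:3,:3],M[:3,3]
    else: d["Rc"],d["pc"]=q2R(d["attitude"]),np.array(d["position"])
    d["K"]=np.array([[d["fx"],0,d["cx"]],[0,d["fy"],d["cy"]],[0,0,1]])
    if save: cv2.imwrite(save,d["frame"][:,:,::-1])
    return d
def rays(d,px):
    u=cv2.undistortPoints(np.array(px,float).reshape(-1,1,2),d["K"],d["distortion"]).reshape(-1,2)
    v=np.c_[u[:,0],-u[:,1],-np.ones(len(u))]@d["Rc"].T
    return v/np.linalg.norm(v,axis=1)[:,None]
def onplane(d,px,z):
    v=rays(d,px);return d["pc"]+v*((z-d["pc"][2])/v[:,2])[:,None]
def project(d,P):
    c=(np.atleast_2d(P)-d["pc"])@d["Rc"]; c=c*[1,-1,-1]
    return cv2.projectPoints(c,np.zeros(3),np.zeros(3),d["K"],np.array(d["distortion"]))[0].reshape(-1,2)
def tri(ds,pxs):
    A=np.zeros((3,3));b=np.zeros(3)
    for d,p in zip(ds,pxs):
        v=rays(d,[p])[0];P=np.eye(3)-np.outer(v,v);A+=P;b+=P@d["pc"]
    return np.linalg.solve(A,b)
def dark(d,box,thr=45):
    x0,y0,x1,y1=box;g=d["frame"].max(2);m=np.zeros(g.shape,np.uint8);m[y0:y1,x0:x1]=(g[y0:y1,x0:x1]<thr)
    c=max(cv2.findContours(m,0,cv2.CHAIN_APPROX_NONE)[0],key=cv2.contourArea)
    return c,cv2.minAreaRect(c)
E
python3 - <<'E'
from h import *
np.set_printoptions(precision=4,suppress=True)
t=shot("top");s=shot("scene")
c,r=dark(t,(196,165,222,235));print("grip top",r);print(onplane(t,[r[0]],.185)); print(onplane(t,cv2.boxPoints(r),.191))
c,r=dark(t,(340,215,385,245));print("pin",r);print(onplane(t,cv2.boxPoints(r),.05))
c,r=dark(s,(335,222,375,245));print("pin scene",r, onplane(s,[r[0]],.046))
print("tray",onplane(t,[(185,172),(263,173),(261,251),(183,250)],.024))
print("rest/yellow/timer/tub/tape",onplane(t,[(352,230),(233,120),(337,291),(393,149),(332,157)],.03))
E
```

```text
grip top ((211.90399169921875, 199.9202117919922), (8.789020538330078, 52.084938049316406), 2.8624050617218018)
[[0.5217 0.0142 0.185 ]]
[[0.4683 0.0243 0.191 ]
 [0.5752 0.0199 0.191 ]
 [0.5739 0.0019 0.191 ]
 [0.4671 0.0067 0.191 ]]
pin ((363.0, 229.5), (7.0, 26.0), 90.0)
[[ 0.4768 -0.2892  0.05  ]
 [ 0.4756 -0.3507  0.05  ]
 [ 0.4591 -0.3498  0.05  ]
 [ 0.4603 -0.2884  0.05  ]]
pin scene ((353.4622497558594, 232.367919921875), (6.181224346160889, 23.48865509033203), 74.05460357666016) [[ 0.4707 -0.323   0.046 ]]
tray [[ 0.6212  0.1074  0.024 ]
 [ 0.6147 -0.0853  0.024 ]
 [ 0.4236 -0.078   0.024 ]
 [ 0.4293  0.1092  0.024 ]]
rest/yellow/timer/tub/tape [[ 0.4692 -0.2971  0.03  ]
 [ 0.7511 -0.0121  0.03  ]
 [ 0.3262 -0.2554  0.03  ]
 [ 0.6687 -0.409   0.03  ]
 [ 0.6506 -0.2562  0.03  ]]
```

```bash
python3 -m pendant '[{"rz":6.6,"dz":-0.008},{"rz":6.6,"dz":-0.008},{"rz":6.6,"dz":-0.008},{"rz":6.6,"dz":-0.008},{"rz":6.6,"dz":-0.008},{"rz":6.6,"dz":-0.008},{"rz":6.6,"dz":-0.008},{"rz":6.6,"dz":-0.008},{"rz":6.6,"dz":-0.008},{"rz":6.6,"dz":-0.008},{"rz":6.5,"dz":-0.008}]'
python3 -m pendant '[{"dx":-0.033,"dy":0.0107},{"dx":-0.033,"dy":0.0107},{"dx":-0.033,"dy":0.0107},{"dx":-0.033,"dy":0.0107},{"dx":-0.033,"dy":0.0107},{"dx":-0.033,"dy":0.0107},{"dx":-0.033,"dy":0.0107},{"dx":-0.033,"dy":0.0107},{"dx":-0.033,"dy":0.0107},{"dx":-0.033,"dy":0.0107},{"dx":-0.033,"dy":0.0107},{"dx":-0.033,"dy":0.0107}]'
python3 -m pendant '[{"dx":-0.033,"dy":0.0107},{"dx":-0.033,"dy":0.0107},{"dx":-0.033,"dy":0.0107},{"dx":-0.033,"dy":0.0107},{"dx":-0.033,"dy":0.0107},{"dx":-0.033,"dy":0.0107},{"dx":-0.033,"dy":0.0107},{"dx":-0.033,"dy":0.0107},{"dx":-0.033,"dy":0.0107},{"dx":-0.033,"dy":0.0107},{"dx":-0.033,"dy":0.0107},{"dx":-0.033,"dy":0.0107}]'
python3 - <<'E'
from h import *
np.set_printoptions(precision=4,suppress=True)
d=shot("wrist","pics/w1.png");s=manip.get_state();print(s["position"],s["ee_rot"],s["qpos"],s["clock"]);print(d["mount"],d["pc"],d["K"],d["distortion"])
print(project(d,[[.468,-.281,.046],[.52,.014,.18],[.522,.014,.085]]))
E
```

```text
[0.173  0.5481 0.2052] [-0.0001  0.1523  0.9883 -0.0004] [ 1.144   0.2763  1.5055 -0.      1.3607 -0.121 ] 0.25
[[ 0.0007  0.9475  0.3197  0.0819]
 [ 1.     -0.0008  0.0003  0.0002]
 [ 0.0005  0.3197 -0.9475 -0.1676]
 [ 0.      0.      0.      1.    ]] [0.095  0.5731 0.3726] [[337.5623   0.     276.8971]
 [  0.     337.5623 205.6298]
 [  0.       0.       1.    ]] [-0.0707  0.      0.      0.      0.    ]
[[-98.317  459.7481]
 [-18.5659 556.6468]
 [ 15.4176 498.4005]]invalid input
invalid input
invalid input
```

View pics/w1.png

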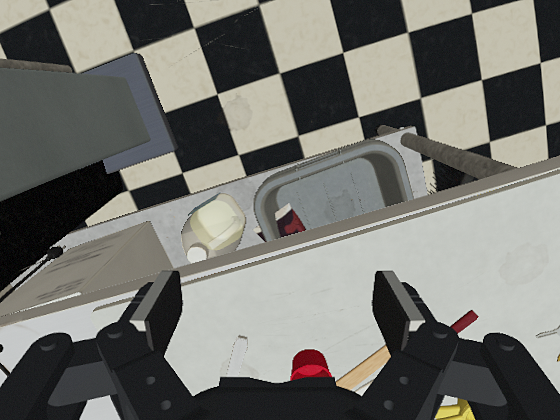

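The wrist view shows only the floor and the cart edge, because the moves were refused and the arm is still at its start pose. I'll retry with every key given.

```bash
python3 -m pendant '[{"dx":0,"dy":0,"dz":-0.008,"rx":0,"ry":0,"rz":6.6,"hand":0.085},{"dx":0,"dy":0,"dz":-0.008,"rx":0,"ry":0,"rz":6.6,"hand":0.085},{"dx":0,"dy":0,"dz":-0.008,"rx":0,"ry":0,"rz":6.6,"hand":0.085},{"dx":0,"dy":0,"dz":-0.008,"rx":0,"ry":0,"rz":6.6,"hand":0.085},{"dx":0,"dy":0,"dz":-0.008,"rx":0,"ry":0,"rz":6.6,"hand":0.085},{"dx":0,"dy":0,"dz":-0.008,"rx":0,"ry":0,"rz":6.6,"hand":0.085},{"dx":0,"dy":0,"dz":-0.008,"rx":0,"ry":0,"rz":6.6,"hand":0.085},{"dx":0,"dy":0,"dz":-0.008,"rx":0,"ry":0,"rz":6.6,"hand":0.085},{"dx":0,"dy":0,"dz":-0.008,"rx":0,"ry":0,"rz":6.6,"hand":0.085},{"dx":0,"dy":0,"dz":-0.008,"rx":0,"ry":0,"rz":6.6,"hand":0.085},{"dx":0,"dy":0,"dz":-0.008,"rx":0,"ry":0,"rz":6.5,"hand":0.085}]'
```

```text
clock: 1.17
position: [0.1731, 0.5482, 0.2938]
ee_rot: [0.0, 0.709, 0.705, -0.0]
contact_force: [-0.1, -0.1, -0.9]
width: 0.0848
gripper_force: 0.0
```

```bash
for i in 1; do :; done; python3 -m pendant '[{"dx":-0.033,"dy":0.0107,"dz":0,"rx":0,"ry":0,"rz":0,"hand":0.085},{"dx":-0.033,"dy":0.0107,"dz":0,"rx":0,"ry":0,"rz":0,"hand":0.085},{"dx":-0.033,"dy":0.0107,"dz":0,"rx":0,"ry":0,"rz":0,"hand":0.085},{"dx":-0.033,"dy":0.0107,"dz":0,"rx":0,"ry":0,"rz":0,"hand":0.085},{"dx":-0.033,"dy":0.0107,"dz":0,"rx":0,"ry":0,"rz":0,"hand":0.085},{"dx":-0.033,"dy":0.0107,"dz":0,"rx":0,"ry":0,"rz":0,"hand":0.085},{"dx":-0.033,"dy":0.0107,"dz":0,"rx":0,"ry":0,"rz":0,"hand":0.085},{"dx":-0.033,"dy":0.0107,"dz":0,"rx":0,"ry":0,"rz":0,"hand":0.085},{"dx":-0.033,"dy":0.0107,"dz":0,"rx":0,"ry":0,"rz":0,"hand":0.085},{"dx":-0.033,"dy":0.0107,"dz":0,"rx":0,"ry":0,"rz":0,"hand":0.085},{"dx":-0.033,"dy":0.0107,"dz":0,"rx":0,"ry":0,"rz":0,"hand":0.085},{"dx":-0.033,"dy":0.0107,"dz":0,"rx":0,"ry":0,"rz":0,"hand":0.085}]' | head -2
python3 -m pendant '[{"dx":-0.033,"dy":0.0107,"dz":0,"rx":0,"ry":0,"rz":0,"hand":0.085},{"dx":-0.033,"dy":0.0107,"dz":0,"rx":0,"ry":0,"rz":0,"hand":0.085},{"dx":-0.033,"dy":0.0107,"dz":0,"rx":0,"ry":0,"rz":0,"hand":0.085},{"dx":-0.033,"dy":0.0107,"dz":0,"rx":0,"ry":0,"rz":0,"hand":0.085},{"dx":-0.033,"dy":0.0107,"dz":0,"rx":0,"ry":0,"rz":0,"hand":0.085},{"dx":-0.033,"dy":0.0107,"dz":0,"rx":0,"ry":0,"rz":0,"hand":0.085},{"dx":-0.033,"dy":0.0107,"dz":0,"rx":0,"ry":0,"rz":0,"hand":0.085},{"dx":-0.033,"dy":0.0107,"dz":0,"rx":0,"ry":0,"rz":0,"hand":0.085},{"dx":-0.033,"dy":0.0107,"dz":0,"rx":0,"ry":0,"rz":0,"hand":0.085},{"dx":-0.033,"dy":0.0107,"dz":0,"rx":0,"ry":0,"rz":0,"hand":0.085},{"dx":-0.033,"dy":0.0107,"dz":0,"rx":0,"ry":0,"rz":0,"hand":0.085},{"dx":-0.033,"dy":0.0107,"dz":0,"rx":0,"ry":0,"rz":0,"hand":0.085}]' | head -3
python3 -m pendant '[{"dx":-0.01,"dy":0.03,"dz":-0.01,"rx":0,"ry":0,"rz":0,"hand":0.085},{"dx":0,"dy":0.01,"dz":0,"rx":0,"ry":0,"rz":0,"hand":0.085},{"dx":0,"dy":0,"dz":0,"rx":0,"ry":0,"rz":0,"hand":0.085},{"dx":0,"dy":0,"dz":0,"rx":0,"ry":0,"rz":0,"hand":0.085}]'
python3 - <<'E'
from h import *
np.set_printoptions(precision=4,suppress=True)
d=shot("wrist","pics/w2.png")
print(project(d,[[.468,-.281,.046],[.52,.014,.18],[.522,.014,.085]]))
E
```

```text
clock: 2.17
position: [0.3013, 0.1508, 0.2937]
clock: 3.17
position: [0.4297, -0.2455, 0.2935]
ee_rot: [-0.0, 0.707, 0.707, 0.0]
clock: 3.5
position: [0.4691, -0.253, 0.3029]
ee_rot: [-0.001, 0.707, 0.707, -0.0]
contact_force: [-1.0, -0.4, -0.7]
width: 0.0851
gripper_force: 0.0
[[ 276.1227  181.7437]
 [ 347.5853 -165.2222]
 [ 331.5276 -100.0548]]
```

View pics/w2.png

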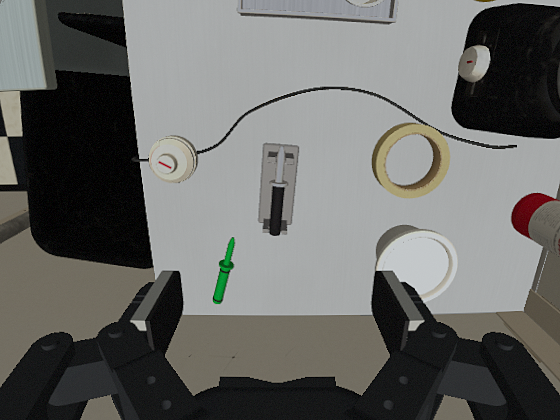

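The pin lies in its rest with the tip at (281,146), the collar at (278,184) and the black grip down to (275,235). The green pin is well off to the left, so the grasp is clear.

Run:
```python
from h import *
np.set_printoptions(precision=4,suppress=True)
d=shot("wrist")
c,r=dark(d,(262,180,292,240),40);b=cv2.boxPoints(r);print(r);print(onplane(d,b,.048));print(onplane(d,[r[0]],.046))
p=c.reshape(-1,2)
for row in range(190,234,6):
    q=p[p[:,1]==row][:,0];print(row,q.min(),q.max(),onplane(d,[((q.min()+q.max())/2,row)],.046)[0])
g=d["frame"].max(2).astype(int)
for row in (152,158,164,170,176,180,184,188): print(row,g[row,262:298])
print(onplane(d,[(281.5,146)],.046))
```

```text
((276.4862365722656, 211.16554260253906), (11.460277557373047, 47.91724395751953), 4.763641834259033)
[[ 0.4576 -0.3544  0.048 ]
 [ 0.4632 -0.287   0.048 ]
 [ 0.478  -0.2883  0.048 ]
 [ 0.4731 -0.3557  0.048 ]]
[[ 0.468  -0.3213  0.046 ]]
190 273 284 [ 0.4706 -0.2919  0.046 ]
196 273 283 [ 0.47   -0.3001  0.046 ]
202 272 282 [ 0.4687 -0.3084  0.046 ]
208 272 282 [ 0.4687 -0.3168  0.046 ]
214 271 281 [ 0.4674 -0.3253  0.046 ]
220 270 281 [ 0.4667 -0.3339  0.046 ]
226 270 281 [ 0.4667 -0.3426  0.046 ]
232 270 279 [ 0.4653 -0.3514  0.046 ]
152 [159 129 126 137 138 142 115  74  66  73  76  75  84  85  83  92 113 141
 157 158 158 154 128 122 128 139 146 145 144 143 141 139 137 136 138 127]
158 [141 112 133 138 139 118 131 146 142 142 142 140 139 139 116 112 139 159
 161 157 159 153 133 101 116 126 108  92  84  74  65  49 121 142 135 116]
164 [124 121 136 139 138 137 137 137 135 138 135 133 137 135 113 133 157 160
 160 158 158 143 119 127 125 119 106  99 103 114 122 125 131 139 122  98]
170 [114 130 137 136 137 135 136 136 138 135 135 135 136 134 129 141 158 162
 157 156 148 124 129 136 135 136 136 135 136 134 137 135 136 130 103 152]
176 [111 131 136 135 136 135 135 137 135 135 137 137 137 116 139 156 161 159
 155 154 143 117 127 137 136 137 137 133 135 134 135 136 135 119 105 159]
180 [123 137 137 137 135 137 136 139 133 112  97  93  89 101 139 160 162 156
 154 151 126 105 121 137 139 138 134 136 135 136 135 136 130 107 154 175]
184 [129 136 135 135 137 136 135 135 130 137 147 154 157 162 162 162 155 147
 146 149 146 146 141 142 137 106 118 136 136 133 136 136 123  93 156 176]
188 [132 136 135 135 137 134 136 135 137 145  99   4  17  22  23  25  29  25
  22  21  21  10  49 124 140 134 135 134 134 134 136 132 115 128 168 174]
[[ 0.4742 -0.2344  0.046 ]]
```

```bash
python3 -m pendant '[{"dx":0,"dy":0,"dz":0,"rx":0,"ry":0,"rz":4.7,"hand":0.085},{"dx":-0.026,"dy":0.0014,"dz":0.02,"rx":0,"ry":0,"rz":0,"hand":0.085},{"dx":-0.026,"dy":0.0014,"dz":0.03,"rx":0,"ry":0,"rz":0,"hand":0.085},{"dx":-0.025,"dy":0.0014,"dz":0.035,"rx":0,"ry":0,"rz":0,"hand":0.085},{"dx":0,"dy":0,"dz":0.035,"rx":0,"ry":0,"rz":0,"hand":0.085},{"dx":0,"dy":0,"dz":0.035,"rx":0,"ry":0,"rz":0,"hand":0.07},{"dx":0,"dy":0,"dz":0.035,"rx":0,"ry":0,"rz":0,"hand":0.06},{"dx":0,"dy":0,"dz":0.03,"rx":0,"ry":0,"rz":0,"hand":0.05},{"dx":0,"dy":0,"dz":0.02,"rx":0,"ry":0,"rz":0,"hand":0.05},{"dx":0,"dy":0,"dz":0.015,"rx":0,"ry":0,"rz":0,"hand":0.05},{"dx":0,"dy":0,"dz":0.01,"rx":0,"ry":0,"rz":0,"hand":0.05},{"dx":0,"dy":0,"dz":0,"rx":0,"ry":0,"rz":0,"hand":0.05}]'
python3 - <<'E'
from h import *
shot("wrist","pics/w3.png")
E
```

```text
clock: 4.6
position: [0.4657, -0.3281, 0.0382]
ee_rot: [-0.002, 0.735, 0.678, -0.0]
contact_force: [-1.1, 0.9, 0.5]
width: 0.05
gripper_force: 0.0
```

View pics/w3.png

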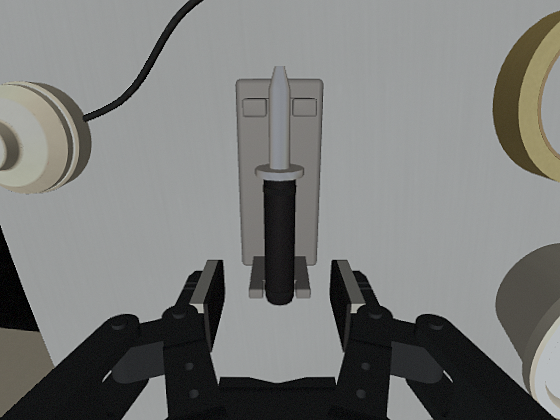

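The pin runs straight down the middle between the pads. Its collar is at (279,172) and the grip ends at (279,300), while the pad tips are around rows 262–345. I'll check the along-pin position numerically.

Run:
```python
from h import *
np.set_printoptions(precision=4,suppress=True)
d=shot("wrist");s=manip.get_state();T=q2R(s["ee_rot"])
f=lambda x,y,z:s["position"]+T@[x,y,z]
print("tcp/grasp/pads±11",project(d,[f(0,0,0),f(0,0,-.0187),f(.011,0,-.008),f(-.011,0,-.008)]))
c,r=dark(d,(255,165,305,310),40);print(r)
P=onplane(d,[(279.5,178),(279.5,67),(279.5,300)],.046);print(P)
o=P[0];print("pts in tool",(P-s["position"])@T, s["qpos"])
```

```text
tcp/grasp/pads±11 [[277.7673 252.1823]
 [277.7724 269.1161]
 [277.8056 239.8719]
 [277.7343 277.3512]]
((277.4999694824219, 239.49996948242188), (30.999996185302734, 122.99998474121094), 0.0)
[[ 0.4719 -0.287   0.046 ]
 [ 0.4759 -0.236   0.046 ]
 [ 0.4664 -0.3568  0.046 ]]
pts in tool [[ 0.043   0.0008 -0.0055]
 [ 0.0942  0.0006 -0.0056]
 [-0.027   0.001  -0.0055]] [-0.736   0.4095  1.749   0.      0.9823 -0.6541]
```

```bash
python3 -m pendant '[{"dx":-0.002,"dy":0.0005,"dz":0.006,"rx":0,"ry":0,"rz":0,"hand":0.05},{"dx":0,"dy":0,"dz":0.0052,"rx":0,"ry":0,"rz":0,"hand":0.05},{"dx":0,"dy":0,"dz":0,"rx":0,"ry":0,"rz":0,"hand":0.03},{"dx":0,"dy":0,"dz":0,"rx":0,"ry":0,"rz":0,"hand":0.01},{"dx":0,"dy":0,"dz":0,"rx":0,"ry":0,"rz":0,"hand":0.01},{"dx":0,"dy":0,"dz":0,"rx":0,"ry":0,"rz":0,"hand":0.01},{"dx":0,"dy":0,"dz":0,"rx":0,"ry":0,"rz":0,"hand":0.01}]' 60
```

```text
clock: 5.28
position: [0.468, -0.3322, 0.0287]
ee_rot: [0.0, 0.736, 0.677, 0.0]
contact_force: [-0.2, 0.2, 0.2]
width: 0.0096
gripper_force: 0.0
```

The fingers closed to 9.6 mm with no force, which means they missed the pin. I'll look.

Run:
```python
from h import *
a=shot("wrist")["frame"];t=shot("scene")["frame"][200:290,290:450]
t=cv2.resize(t,None,fx=1.75*560/560*2,fy=3.5,interpolation=cv2.INTER_CUBIC)[:, :560]
img=np.zeros((600,560,3),np.uint8);img[:280]=cv2.resize(a,(373,280)).repeat(1,0) if 0 else 0
img[:285,:380]=cv2.resize(a,(380,285));img[285:285+315,:560]=t[:315]
cv2.imwrite("pics/w4.png",img[:,:,::-1])
```

```text
(no output)
```

View pics/w4.png

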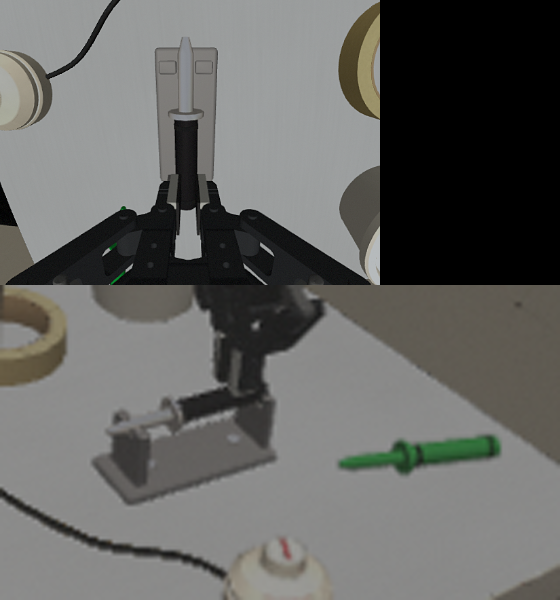

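The two views don't clearly agree on whether the pads flank the pin or sit above it. I'll take a fresh state reading and a zoomed crop.

Run:
```python
from h import *
np.set_printoptions(precision=4,suppress=True)
d=shot("wrist");a=d["frame"][225:375,200:360];s=manip.get_state();print(s["width"],s["gripper_force"],s["position"],s["contact_force"])
T=q2R(s["ee_rot"]);f=lambda x,y,z:s["position"]+T@[x,y,z]
print(project(d,[f(0,.008,0),f(0,.008,-.0187),f(0,-.008,0),f(0,-.005,0),f(.011,-.005,0),f(-.011,-.005,0)]))
cv2.imwrite("pics/w5.png",cv2.resize(a,None,fx=4,fy=4,interpolation=cv2.INTER_CUBIC)[:,:,::-1])
t=shot("scene");P=onplane(t,[(290+240/3.5,200+(392-285)/3.5)],.05);print(P, project(t,[f(0,0,0),f(0,0,-.0187)]))
```

```text
0.010065593493298403 0.0 [ 0.4679 -0.3322  0.0286] [ 0.0269 -0.5306 -0.092 ]
[[290.5772 250.1645]
 [291.9991 266.8629]
 [261.4555 250.1413]
 [266.9149 250.1492]
 [266.7278 231.6987]
 [267.0986 267.8574]]
[[ 0.4663 -0.3342  0.05  ]] [[356.5195 237.851 ]
 [357.3495 231.4272]]
```

View pics/w5.png

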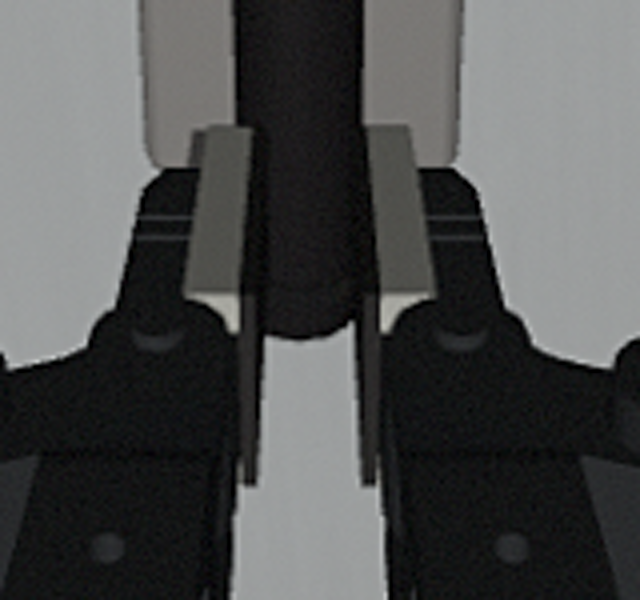

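The crop shows pad tips at about row 256, which is where points roughly 25 mm behind the reported TCP project. The scene view agrees, so the pads closed just above the pin. I'll reopen, lower in checked steps and close again.

```bash
python3 -m pendant '[{"dx":0,"dy":0,"dz":0,"rx":0,"ry":0,"rz":0,"hand":0.04},{"dx":0,"dy":0,"dz":0,"rx":0,"ry":0,"rz":0,"hand":0.04},{"dx":0,"dy":0,"dz":0,"rx":0,"ry":0,"rz":0,"hand":0.04},{"dx":0,"dy":0,"dz":0.004,"rx":0,"ry":0,"rz":0,"hand":0.04},{"dx":0,"dy":0,"dz":0.004,"rx":0,"ry":0,"rz":0,"hand":0.04},{"dx":0,"dy":0,"dz":0.004,"rx":0,"ry":0,"rz":0,"hand":0.04},{"dx":0,"dy":0,"dz":0,"rx":0,"ry":0,"rz":0,"hand":0.04}]' 40
python3 -m pendant '[{"dx":0,"dy":0,"dz":0,"rx":0,"ry":0,"rz":0,"hand":0.025},{"dx":0,"dy":0,"dz":0,"rx":0,"ry":0,"rz":0,"hand":0.012},{"dx":0,"dy":0,"dz":0,"rx":0,"ry":0,"rz":0,"hand":0.012},{"dx":0,"dy":0,"dz":0,"rx":0,"ry":0,"rz":0,"hand":0.012}]' 30
python3 - <<'E'
from h import *
np.set_printoptions(precision=4,suppress=True)
t=shot("wrist");g=t["frame"].max(2).astype(int)
print(g[235:275,258].tolist());print(g[235:275,261].tolist())
E
```

```text
clock: 6.07
position: [0.4672, -0.3314, 0.0153]
ee_rot: [-0.001, 0.736, 0.677, -0.0]
contact_force: [0.0, 0.4, -0.5]
width: 0.0402
gripper_force: 0.0
clock: 6.4
position: [0.4677, -0.332, 0.0165]
ee_rot: [-0.0, 0.736, 0.677, -0.0]
contact_force: [-1.2, 0.0, -0.9]
width: 0.0142
gripper_force: 30.1
[134, 133, 133, 134, 133, 134, 133, 134, 133, 133, 133, 131, 131, 132, 131, 130, 132, 132, 131, 134, 139, 80, 25, 32, 18, 18, 6, 13, 14, 13, 5, 17, 17, 19, 16, 22, 17, 17, 14, 13]
[20, 19, 17, 16, 18, 15, 18, 18, 14, 9, 13, 16, 19, 13, 20, 5, 14, 13, 11, 13, 14, 14, 12, 22, 17, 23, 13, 17, 14, 17, 20, 17, 16, 7, 18, 9, 17, 12, 10, 23]
```

```bash
python3 -m pendant '[{"dx":0,"dy":0,"dz":0,"rx":0,"ry":0,"rz":0,"hand":0.04},{"dx":0,"dy":0,"dz":0,"rx":0,"ry":0,"rz":0,"hand":0.04},{"dx":0,"dy":0,"dz":0,"rx":0,"ry":0,"rz":0,"hand":0.04},{"dx":0,"dy":0,"dz":0.004,"rx":0,"ry":0,"rz":0,"hand":0.04},{"dx":0,"dy":0,"dz":0.003,"rx":0,"ry":0,"rz":0,"hand":0.04},{"dx":0,"dy":0,"dz":0,"rx":0,"ry":0,"rz":0,"hand":0.04}]' 30
python3 - <<'E'
from h import *
np.set_printoptions(precision=4,suppress=True)
a=shot("wrist")["frame"][150:375,180:380];b=shot("scene")["frame"][205:265,315:405]
a=cv2.resize(a,(400,450));b=cv2.resize(b,(400,267),interpolation=cv2.INTER_CUBIC)
im=np.zeros((450,800,3),np.uint8);im[:,:400]=a;im[:267,400:]=b;cv2.imwrite("pics/w6.png",im[:,:,::-1])
E
```

```text
clock: 6.95
position: [0.4674, -0.3316, 0.0087]
ee_rot: [-0.001, 0.736, 0.677, -0.0]
contact_force: [0.1, -0.9, 0.4]
width: 0.0399
gripper_force: 0.0
```

View pics/w6.png

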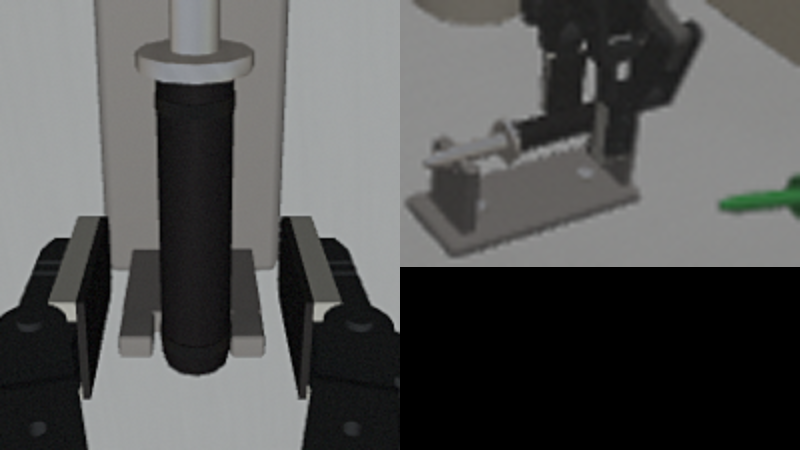

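The wrist crop shows the pads either side of the grip, but near its rear end. In the scene crop the near finger overlaps the rear cheek. I'll compute where the pads really are.

Run:
```python
from h import *
np.set_printoptions(precision=4,suppress=True)
d=shot("wrist");t=shot("scene");s=manip.get_state();T=q2R(s["ee_rot"])
# wrist corners of left/right pad front face: lower-end (tip) edges, back edges
px=[(180+78/2,150+217/2),(180+108/2,150+217/2),(180+280/2,150+217/2),(180+308/2,150+217/2),(180+50/2,150+303/2),(180+78/2,150+303/2)]
v=rays(d,px);c=(d["pc"]-s["position"])@T;vt=v@T
for z in(0,-.01,-.02,-.03,-.04): print(z,[(np.round((c+w*((z-c[2])/w[2]))[:2],4)).tolist() for w in vt])
v=rays(t,[(364.5,240),(360,239),(368,239)])
for x in(.43,.44,.447): print(x,(t["pc"]+v*((x-t["pc"][0])/v[:,0])[:,None])[:,1:].tolist())
```

```text
0 [[-0.005, -0.0319], [-0.0049, -0.0235], [-0.0049, 0.0241], [-0.0049, 0.0319], [-0.0332, -0.0418], [-0.0331, -0.0335]]
-0.01 [[0.0003, -0.0299], [0.0003, -0.0221], [0.0004, 0.0227], [0.0003, 0.03], [-0.0263, -0.0392], [-0.0262, -0.0315]]
-0.02 [[0.0055, -0.028], [0.0055, -0.0207], [0.0056, 0.0213], [0.0056, 0.0281], [-0.0193, -0.0367], [-0.0193, -0.0295]]
-0.03 [[0.0107, -0.0261], [0.0108, -0.0192], [0.0108, 0.0199], [0.0108, 0.0263], [-0.0124, -0.0342], [-0.0124, -0.0275]]
-0.04 [[0.016, -0.0242], [0.016, -0.0178], [0.016, 0.0184], [0.016, 0.0244], [-0.0055, -0.0317], [-0.0054, -0.0254]]
0.43 [[-0.3224316939882419, 0.05024877627440838], [-0.3083430643890258, 0.05815289158459103], [-0.3327890187137311, 0.049330304925480406]]
0.44 [[-0.33200686532387935, 0.04031577142481857], [-0.31767352511914637, 0.04835717623005176], [-0.34254409024386656, 0.03938134680816052]]
0.447 [[-0.3387094852588255, 0.03336266803010568], [-0.3242048476302307, 0.041500175481874235], [-0.3493726403149614, 0.032417076126036615]]
```

The geometry is consistent now. The pads span about 29–64 mm behind the reported TCP and are centred along the tool, so the real grasp point is about 45 mm behind it. I'll lower another 8 mm and close.

```bash
python3 -m pendant '[{"dx":0.001,"dy":0,"dz":0.004,"rx":0,"ry":0,"rz":0,"hand":0.04},{"dx":0,"dy":0,"dz":0.0035,"rx":0,"ry":0,"rz":0,"hand":0.04},{"dx":0,"dy":0,"dz":0,"rx":0,"ry":0,"rz":0,"hand":0.04}]' 30
python3 -m pendant '[{"dx":0,"dy":0,"dz":0,"rx":0,"ry":0,"rz":0,"hand":0.025},{"dx":0,"dy":0,"dz":0,"rx":0,"ry":0,"rz":0,"hand":0.01},{"dx":0,"dy":0,"dz":0,"rx":0,"ry":0,"rz":0,"hand":0.01},{"dx":0,"dy":0,"dz":0,"rx":0,"ry":0,"rz":0,"hand":0.01},{"dx":0,"dy":0,"dz":0,"rx":0,"ry":0,"rz":0,"hand":0.01}]' 70
```

```text
clock: 7.4
position: [0.4674, -0.3305, 0.0011]
ee_rot: [-0.001, 0.736, 0.677, -0.0]
contact_force: [-0.1, -0.2, -0.5]
width: 0.0399
gripper_force: 0.0
clock: 7.82
position: [0.4678, -0.3311, 0.0021]
ee_rot: [-0.0, 0.736, 0.677, -0.0]
contact_force: [-0.6, 0.9, -1.0]
width: 0.0138
gripper_force: 68.2
```

```bash
python3 -m pendant '[{"dx":0,"dy":0,"dz":-0.008,"rx":0,"ry":0,"rz":0,"hand":0.01},{"dx":0,"dy":0,"dz":-0.015,"rx":0,"ry":0,"rz":0,"hand":0.01},{"dx":0,"dy":0,"dz":-0.025,"rx":0,"ry":0,"rz":0,"hand":0.01},{"dx":0,"dy":0,"dz":-0.03,"rx":0,"ry":0,"rz":0,"hand":0.01},{"dx":0,"dy":0,"dz":-0.03,"rx":0,"ry":0,"rz":0,"hand":0.01},{"dx":0,"dy":0,"dz":-0.03,"rx":0,"ry":0,"rz":0,"hand":0.01},{"dx":0,"dy":0,"dz":-0.03,"rx":0,"ry":0,"rz":0,"hand":0.01},{"dx":0,"dy":0,"dz":-0.03,"rx":0,"ry":0,"rz":0,"hand":0.01},{"dx":0,"dy":0,"dz":-0.03,"rx":0,"ry":0,"rz":0,"hand":0.01},{"dx":0,"dy":0,"dz":-0.02,"rx":0,"ry":0,"rz":0,"hand":0.01},{"dx":0,"dy":0,"dz":0,"rx":0,"ry":0,"rz":0,"hand":0.01}]'
python3 -m pendant '[{"dx":0.015,"dy":-0.004,"dz":0,"rx":0,"ry":0,"rz":0,"hand":0.01},{"dx":0.027,"dy":-0.0085,"dz":0,"rx":0,"ry":0,"rz":0,"hand":0.01},{"dx":0.03,"dy":-0.009,"dz":0,"rx":0,"ry":0,"rz":0,"hand":0.01},{"dx":0.03,"dy":-0.009,"dz":0,"rx":0,"ry":0,"rz":0,"hand":0.01},{"dx":0.03,"dy":-0.009,"dz":0,"rx":0,"ry":0,"rz":0,"hand":0.01},{"dx":0.03,"dy":-0.009,"dz":0,"rx":0,"ry":0,"rz":0,"hand":0.01},{"dx":0.03,"dy":-0.009,"dz":0,"rx":0,"ry":0,"rz":0,"hand":0.01},{"dx":0.03,"dy":-0.009,"dz":0,"rx":0,"ry":0,"rz":0,"hand":0.01},{"dx":0.03,"dy":-0.009,"dz":0,"rx":0,"ry":0,"rz":0,"hand":0.01},{"dx":0.03,"dy":-0.009,"dz":0,"rx":0,"ry":0,"rz":0,"hand":0.01},{"dx":0.022,"dy":-0.007,"dz":0,"rx":0,"ry":0,"rz":0,"hand":0.01},{"dx":0.01,"dy":-0.003,"dz":0,"rx":0,"ry":0,"rz":0,"hand":0.01}]' >/dev/null
python3 -m pendant '[{"dx":0,"dy":0,"dz":0,"rx":0,"ry":0,"rz":0,"hand":0.01},{"dx":0,"dy":0,"dz":0,"rx":0,"ry":0,"rz":0,"hand":0.01},{"dx":0,"dy":0,"dz":0,"rx":0,"ry":0,"rz":0,"hand":0.01}]'
python3 - <<'E'
from h import *
shot("wrist","pics/w7.png")
E
```

```text
clock: 8.73
position: [0.4701, -0.3329, 0.256]
ee_rot: [0.006, 0.736, 0.677, 0.001]
contact_force: [0.2, -0.2, 0.0]
width: 0.0136
gripper_force: 68.2
clock: 9.98
position: [0.3997, -0.0112, 0.2496]
ee_rot: [0.0, 0.736, 0.677, -0.0]
contact_force: [1.0, -0.4, -1.2]
width: 0.0137
gripper_force: 68.2
```

View pics/w7.png

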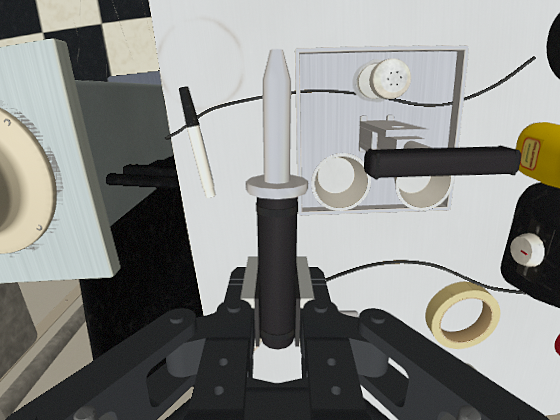

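The wrist view shows the pin held straight, with tip (278,51), collar (277,188) and grip end (277,345). The tray rim runs from about (297,49) to (467,45) and (460,210). The fork top is near (390,128), with the cross grip spanning (366,163) to (520,160). I'll fit lines to get the tray pose and the pin's pose in the hand.

Run:
```python
from h import *
np.set_printoptions(precision=4,suppress=True)
d=shot("wrist");s=manip.get_state();T=q2R(s["ee_rot"])
g=cv2.cvtColor(d["frame"],cv2.COLOR_RGB2GRAY)
L=cv2.createLineSegmentDetector().detect(g)[0].reshape(-1,4)
for l in L:
    n=np.hypot(l[2]-l[0],l[3]-l[1]);m=(l[:2]+l[2:])/2
    if n>28 and 285<m[0]<530 and 35<m[1]<225: print("L",l.round(1),onplane(d,[l[:2],l[2:]],.024)[:,:2].round(4).tolist())
for l in L:
    n=np.hypot(l[2]-l[0],l[3]-l[1]);m=(l[:2]+l[2:])/2
    if n>10 and 240<m[0]<315 and 40<m[1]<350: print("P",l.round(1))
print(s["position"],s["ee_rot"])
```

```text
L [513.1 173.  378.2 176.7] [[0.6903, -0.0435], [0.5203, -0.0353]]
L [455.6 146.6 495.7 145.6] [[0.6133, -0.0056], [0.6634, -0.0078]]
L [464.   97.4 506.5  76.1] [[0.6194, 0.0504], [0.6686, 0.0714]]
L [375.6 148.7 420.7 147.1] [[0.517, -0.0012], [0.5708, -0.0033]]
L [506.4  75.  532.4  55.1] [[0.6683, 0.0727], [0.6981, 0.0931]]
L [504.3  81.7 464.4 100.7] [[0.6665, 0.0653], [0.6201, 0.0467]]
L [450.7 105.  415.6 106. ] [[0.6041, 0.0429], [0.563, 0.0443]]
L [409.2 104.1 379.2  97.8] [[0.5555, 0.047], [0.5211, 0.0562]]
L [536.1  57.1 504.2  80.9] [[0.703, 0.0908], [0.6664, 0.0663]]
L [300.6  88.3 354.4  90.2] [[0.4335, 0.0729], [0.4932, 0.0663]]
L [357.   93.4 300.7  91.4] [[0.496, 0.0627], [0.4334, 0.0696]]
L [357.8 149.4 358.8 116.9] [[0.4961, -0.0004], [0.4977, 0.0368]]
L [451.8  99.4 456.4  50.6] [[0.605, 0.0491], [0.6075, 0.1013]]
L [298.9  93.1 297.9  55.6] [[0.4312, 0.0679], [0.4327, 0.1071]]
L [447.1 144.5 451.2 105.4] [[0.6027, -0.0025], [0.6048, 0.0424]]
L [300.6  51.  413.1  48.6] [[0.436, 0.1116], [0.5587, 0.1058]]
L [463.8  50.6 456.  127. ] [[0.616, 0.1009], [0.6122, 0.01
[... 1747 characters left out ...]
283.1 188.5 258.2 187.4]
P [261.6  93.1 261.5  78.1]
P [265.6 182.6 285.6 183.1]
P [262.8 171.9 261.5 100.6]
P [304.8 184.3 283.  188.5]
P [262.   77.8 268.9  49.6]
P [264.8  83.1 264.8 180.6]
P [259.  187.  247.9 183.9]
P [287.3 106.9 287.2  76.9]
P [286.7 180.6 286.9 106.9]
P [295.4 310.6 294.8 335.6]
P [258.7 335.6 258.3 316.9]
P [253.7 310.6 254.8 335.7]
P [294.4 116.9 294.2  95.6]
P [270.6  48.6 281.9  48.6]
P [294.4  86.9 294.4  66.9]
P [271.6  50.6 264.6  81.9]
P [295.3 170.6 295.4 119.4]
P [299.4 154.4 299.4 109.4]
P [286.4  76.7 280.6  50.6]
P [304.2 345.6 303.  334.4]
P [296.9  47.2 308.1  47.5]
P [260.6 284.4 260.6 316.9]
[ 0.3999 -0.0114  0.2497] [-0.      0.7361  0.6768 -0.0003]
```

Run:
```python
from h import *
np.set_printoptions(precision=4,suppress=True,linewidth=200)
d=shot("wrist");g=d["frame"].max(2).astype(int)
print("fork z.11",onplane(d,[(385.6,136.1),(421.8,134.9),(425.6,128.4),(386.9,129.1),(409.2,104.1),(379.2,97.8),(388.2,118.9),(425.6,126.9)],.11)[:,:2])
print("grip z.18",onplane(d,[(378.2,176.7),(513.1,173),(376.9,152.7),(469.4,150.2),(366,163.5),(519.5,160)],.18)[:,:2])
for c in(345,380): print("col",c,list(zip(range(198,220),g[198:220,c])))
for r in (70,110,): print("row",r,list(zip(range(288,306),g[r,288:306])),list(zip(range(445,470),g[r,445:470])))
t=shot("top");gt=cv2.cvtColor(t["frame"],cv2.COLOR_RGB2GRAY)
for l in cv2.createLineSegmentDetector().detect(gt)[0].reshape(-1,4):
    m=(l[:2]+l[2:])/2
    if np.hypot(l[2]-l[0],l[3]-l[1])>20 and 175<m[0]<270 and 165<m[1]<258: print("T",l.round(1),onplane(t,[l[:2],l[2:]],.024)[:,:2].round(4).tolist())
```

```text
fork z.11 [[0.5023 0.0253]
 [0.5357 0.024 ]
 [0.539  0.0296]
 [0.5034 0.0315]
 [0.5232 0.0521]
 [0.4963 0.0593]
 [0.5045 0.0405]
 [0.5389 0.031 ]]
grip z.18 [[0.4756 0.0067]
 [0.5781 0.0017]
 [0.4745 0.0244]
 [0.5422 0.0213]
 [0.4667 0.0172]
 [0.5819 0.0113]]
col 345 [(198, np.int64(175)), (199, np.int64(174)), (200, np.int64(173)), (201, np.int64(172)), (202, np.int64(174)), (203, np.int64(174)), (204, np.int64(173)), (205, np.int64(173)), (206, np.int64(168)), (207, np.int64(232)), (208, np.int64(220)), (209, np.int64(224)), (210, np.int64(196)), (211, np.int64(208)), (212, np.int64(207)), (213, np.int64(200)), (214, np.int64(218)), (215, np.int64(217)), (216, np.int64(217)), (217, np.int64(216)), (218, np.int64(217)), (219, np.int64(216))]
col 380 [(198, np.int64(202)), (199, np.int64(202)), (200, np.int64(201)), (201, np.int64(202)), (202, np.int64(204)), (203, np.int64(209)), (204, np.int64(175)), (205, np.int64(126)), (206, np.int64(124)), (207, np.int64(127)), (208, np.int64(117)), (209, np.int64(210)), (210, np.int64(211)), (211, np.int64(212)), (212, np.int64(181)), (213, np
[... 2193 characters left out ...]
209.3 208.1 174.4] [[0.5269, 0.0541], [0.6138, 0.05]]
T [217.4 175.6 216.4 199.4] [[0.6104, 0.0271], [0.5509, 0.0293]]
T [205.8 212.8 193.5 251.2] [[0.5185, 0.055], [0.426, 0.0838]]
T [259.4 176.4 219.4 175.7] [[0.6063, -0.0763], [0.61, 0.0222]]
T [184.1 204.4 185.6 173.2] [[0.5402, 0.1081], [0.6181, 0.1059]]
T [191.5 241.7 202.3 211.6] [[0.4488, 0.089], [0.5216, 0.0635]]
T [188.7 175.7 187.  203.1] [[0.6117, 0.098], [0.5431, 0.1011]]
T [260.  206.8 262.7 234.3] [[0.5306, -0.0769], [0.4636, -0.0825]]
T [262.  185.5 263.4 205.6] [[0.5833, -0.0825], [0.5334, -0.0852]]
T [221.5 234.3 213.5 270.4] [[0.4654, 0.0165], [0.3796, 0.0357]]
T [219.7 254.4 225.5 231.8] [[0.4172, 0.021], [0.4712, 0.007]]
```

Run:
```python
from h import *
np.set_printoptions(precision=4,suppress=True,linewidth=200)
d=shot("wrist");g=d["frame"].max(2).astype(int)
a=np.radians(-2.6);X=np.array([np.cos(a),np.sin(a)]);Y=np.array([-X[1],X[0]])
E={"+x":[(466.5,70),(462.7,110)],"-x":[(293.8,70),(294.5,110)],"-y":[(380,212.5),(345,213.3)],"+y":[(340,50.1),(380,49.3)]}
for k,p in E.items():
    q=onplane(d,p,.024)[:,:2];print(k,q@(X if 'x' in k else Y))
for c in (330,380,430): print(c,g[40:60,c])
# fork top outline region
for r in (116,124,132,140): print(r,g[r,352:440])
# pin: widths per row, edges in tool-frame
for r in (110,140,165,220,240): print("pin",r,g[r,240:315])
```

```text
+x [0.6163 0.6167]
-x [0.4228 0.4225]
-y [-0.0576 -0.057 ]
+y [0.1311 0.1309]
330 [216 216 216 216 215 216 218 198 206 206 211 183  89 176 209 202 201 200 200 201]
380 [215 216 217 216 215 218 208 205 208 207 166 100 181 209 203 203 201 201 202 202]
430 [217 216 216 216 219 211 202 206 210 184 100 168 211 207 205 204 204 205 204 203]
116 [202 204 204 202 202 206 209 186 136 182 209 209 204 197 196 205 204 206 203 200 200 202 204 202 204 205 203 203 204 206 199 200 208 218  95 158 204 208 205 205 204 188 201 202 201 201 202 201 200
 201 207 202 200 204 203 204 200 200 204 198 198 201 199 199 202 199 203 203 199 197 202 204 204 202 201 201 203 199 203 202 203 204 201 203 204 202 200 202]
124 [201 205 205 200 204 211 200 111  96  99 101 101 102 102 100 100 101 116 123 128 131 129 128 129 128 127 127 127 128 130 128 129 127 127 130 128 128 127 128 127 126 126 124 124 123 122 123 123 123
 123 123 124 123 122 120 125 129 146 152 172 179 197 195 209 206 206 208 200 197 200 204 204 202 202 202 201 201 202 203 202 203 200 202 204 202 202 201 205]
132 [200 206 204 200 204 212 205 115  98 102 1
[... 1526 characters left out ...]
9 199 194 202 208 201 199 205 202 204 206 204 203 203 203 205 200 199 200 203]
pin 220 [218 218 218 216 217 217 217 216 217 218 218 217 217 218 220 228 195  91  15  31  36  38  41  39  42  43  41  47  44  45  49  49  50  50  50  54  54  51  53  54  51  50  49  48  44  43  42  45  43
  43  38  38  38  36  32  29   0 211 225 217 216 217 216 216 216 215 216 216 215 216 216 215 216 216 216]
pin 240 [218 217 216 218 218 217 217 216 216 217 218 218 218 217 217 218 231 183   0  27  39  38  38  38  40  44  41  43  44  47  46  51  48  48  50  52  51  55  56  50  48  50  46  49  45  43  45  44  44
  39  40  36  40  36  36  18  51 209 225 217 216 215 215 216 216 215 215 216 216 215 214 216 216 214 216]
```

Run:
```python
from h import *
from scipy.optimize import least_squares
np.set_printoptions(precision=4,suppress=True,linewidth=200)
d=shot("wrist");s=manip.get_state();T=q2R(s["ee_rot"]);th=np.linspace(0,2*np.pi,181)
def circ(p,y,r):
    x0,z0,a=p;u=np.array([np.cos(a),0,np.sin(a)]);w=np.array([-np.sin(a),0,np.cos(a)])
    P=np.array([x0,-.0004,z0])+u*y+r*(np.cos(th)[:,None]*w+np.sin(th)[:,None]*[0,1,0])
    return project(d,s["position"]+P@T.T)
def res(p,full=0):
    A=circ(p,.046,.002);B=circ(p,0,.012);C=circ(p,-.074,.008);S=circ(p,.015,.005);G=circ(p,-.02,.008)
    up=B[(abs(B[:,0]-263)<1.5)][:,1].min()
    return np.array([A[:,1].min()-48.8,up-173.9,C[:,1].max()-348.2,(np.ptp(S[:,0])-26.7),(np.ptp(G[:,0])-39.9)])
r=least_squares(res,[.049,-.0445,0],diff_step=1e-3);print(r.x[:2],np.degrees(r.x[2]),r.fun)
for p in([.049,-.0445,0],[.047,-.0445,0]): print(res(p))
```

```text
[ 0.0502 -0.0436] -2.14318976243223 [ 0.3638 -0.5587  0.1308  0.8371  0.2056]
[4.191  3.8521 7.9578 0.8357 0.5597]
[10.5505  8.5968 11.5531  0.7031  0.359 ]
```

The tray centre comes out at about (0.521, 0.015) with yaw −2.6°. Rim, fork and cross grip agree to about 2 mm, and the rim size checks at 192–194 mm against 190 mm. The pin axis sits about 44.5 mm behind the TCP, with its origin at tool x ≈ +0.050. I'll stage in front of the hole on the −y side.

```bash
python3 -m pendant '[{"dx":0,"dy":0,"dz":0,"rx":0,"ry":0,"rz":-2.1,"hand":0.01},{"dx":-0.0161,"dy":0.02,"dz":0,"rx":0,"ry":0,"rz":0,"hand":0.01},{"dx":-0.0161,"dy":0.02,"dz":0,"rx":0,"ry":0,"rz":0,"hand":0.01},{"dx":-0.0161,"dy":0.02,"dz":0,"rx":0,"ry":0,"rz":0,"hand":0.01},{"dx":-0.0161,"dy":0.02,"dz":0,"rx":0,"ry":0,"rz":0,"hand":0.01},{"dx":-0.0161,"dy":0.02,"dz":0,"rx":0,"ry":0,"rz":0,"hand":0.01},{"dx":-0.0161,"dy":0.02,"dz":0,"rx":0,"ry":0,"rz":0,"hand":0.01},{"dx":0,"dy":0,"dz":0,"rx":0,"ry":0,"rz":0,"hand":0.01}]' | head -3
python3 -m pendant '[{"dx":0,"dy":0,"dz":0.02,"rx":0,"ry":0,"rz":0,"hand":0.01},{"dx":0,"dy":0,"dz":0.03,"rx":0,"ry":0,"rz":0,"hand":0.01},{"dx":0,"dy":0,"dz":0.03,"rx":0,"ry":0,"rz":0,"hand":0.01},{"dx":0,"dy":0,"dz":0.03,"rx":0,"ry":0,"rz":0,"hand":0.01},{"dx":0,"dy":0,"dz":0.03,"rx":0,"ry":0,"rz":0,"hand":0.01},{"dx":0,"dy":0,"dz":0.03,"rx":0,"ry":0,"rz":0,"hand":0.01},{"dx":0,"dy":0,"dz":0.02,"rx":0,"ry":0,"rz":0,"hand":0.01},{"dx":0,"dy":0,"dz":0.01,"rx":0,"ry":0,"rz":0,"hand":0.01},{"dx":0,"dy":0,"dz":0.009,"rx":0,"ry":0,"rz":0,"hand":0.01},{"dx":0,"dy":0,"dz":0,"rx":0,"ry":0,"rz":0,"hand":0.01},{"dx":0,"dy":0,"dz":0,"rx":0,"ry":0,"rz":0,"hand":0.01}]'
python3 - <<'E'
from h import *
np.set_printoptions(precision=4,suppress=True)
d=shot("wrist");print(np.mean([manip.get_state()["position"]],0))
t=shot("scene");a=cv2.resize(d["frame"],(400,300));b=cv2.resize(t["frame"][190:310,140:300],(800,600),interpolation=cv2.INTER_CUBIC)
b[:300,400:]=a;cv2.imwrite("pics/w8.png",b[:,:,::-1])
E
```

```text
clock: 10.95
position: [0.5189, -0.1163, 0.2491]
ee_rot: [0.002, 0.724, 0.69, 0.0]
clock: 11.87
position: [0.5157, -0.1126, 0.0416]
ee_rot: [0.0, 0.723, 0.691, 0.0]
contact_force: [-0.0, 0.3, 0.0]
width: 0.0139
gripper_force: 68.4
[ 0.5161 -0.1128  0.0421]
```

View pics/w8.png

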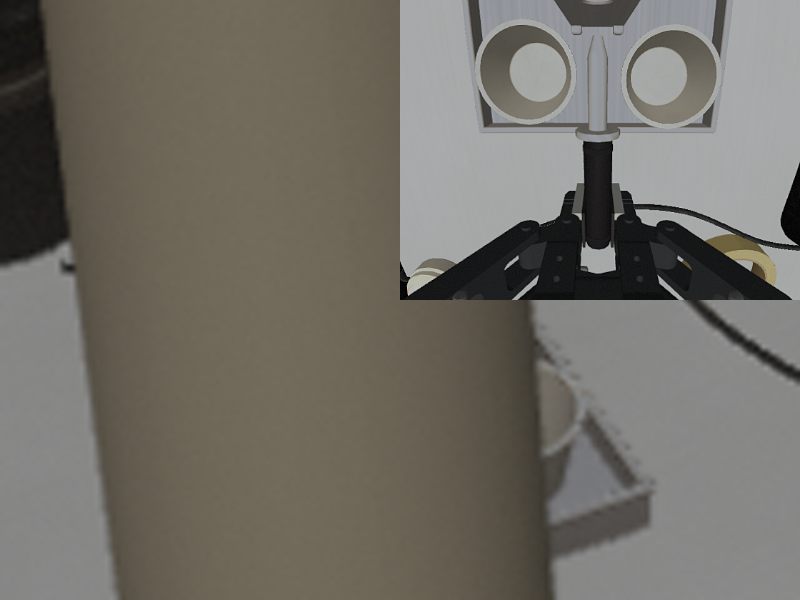

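In the wrist inset the pin tip, at (597,36), lines up with the middle of the fork (edges at 555 and 640, feet at 577 and 616). It passes between the two cups, and the arm blocks the scene view. I'll lower 2 mm and advance slowly while watching the force.

```bash
python3 -m pendant '[{"dx":0,"dy":0,"dz":0.002,"rx":0,"ry":0,"rz":0,"hand":0.01},{"dx":0.004,"dy":0,"dz":0,"rx":0,"ry":0,"rz":0,"hand":0.01},{"dx":0.004,"dy":0,"dz":0,"rx":0,"ry":0,"rz":0,"hand":0.01},{"dx":0.004,"dy":0,"dz":0,"rx":0,"ry":0,"rz":0,"hand":0.01},{"dx":0.003,"dy":0,"dz":0,"rx":0,"ry":0,"rz":0,"hand":0.01},{"dx":0.003,"dy":0,"dz":0,"rx":0,"ry":0,"rz":0,"hand":0.01},{"dx":0.002,"dy":0,"dz":0,"rx":0,"ry":0,"rz":0,"hand":0.01},{"dx":0.002,"dy":0,"dz":0,"rx":0,"ry":0,"rz":0,"hand":0.01},{"dx":0,"dy":0,"dz":0,"rx":0,"ry":0,"rz":0,"hand":0.01}]'
python3 -m pendant '[{"dx":0.002,"dy":0,"dz":0,"rx":0,"ry":0,"rz":0,"hand":0.01},{"dx":0.002,"dy":0,"dz":0,"rx":0,"ry":0,"rz":0,"hand":0.01},{"dx":0.002,"dy":0,"dz":0,"rx":0,"ry":0,"rz":0,"hand":0.01},{"dx":0,"dy":0,"dz":0,"rx":0,"ry":0,"rz":0,"hand":0.01}]'
```

```text
clock: 12.72
position: [0.516, -0.0899, 0.039]
ee_rot: [-0.0, 0.723, 0.691, 0.0]
contact_force: [-0.0, -0.0, -0.7]
width: 0.0134
gripper_force: 68.4
clock: 13.05
position: [0.5164, -0.084, 0.039]
ee_rot: [-0.0, 0.723, 0.691, 0.0]
contact_force: [-0.2, -0.8, 0.5]
width: 0.0138
gripper_force: 68.4
```

```bash
python3 -m pendant '[{"dx":0.002,"dy":0,"dz":0,"rx":0,"ry":0,"rz":0,"hand":0.01},{"dx":0.002,"dy":0,"dz":0,"rx":0,"ry":0,"rz":0,"hand":0.01},{"dx":0.002,"dy":0,"dz":0,"rx":0,"ry":0,"rz":0,"hand":0.01},{"dx":0.002,"dy":0,"dz":0,"rx":0,"ry":0,"rz":0,"hand":0.01},{"dx":0,"dy":0,"dz":0,"rx":0,"ry":0,"rz":0,"hand":0.01}]'
python3 -m pendant '[{"dx":0.002,"dy":0,"dz":0,"rx":0,"ry":0,"rz":0,"hand":0.01},{"dx":0.002,"dy":0,"dz":0,"rx":0,"ry":0,"rz":0,"hand":0.01},{"dx":0.002,"dy":0,"dz":0,"rx":0,"ry":0,"rz":0,"hand":0.01},{"dx":0,"dy":0,"dz":0,"rx":0,"ry":0,"rz":0,"hand":0.01}]'
```

```text
clock: 13.47
position: [0.5167, -0.0759, 0.039]
ee_rot: [-0.0, 0.723, 0.691, 0.0]
contact_force: [-0.4, -0.0, 0.3]
width: 0.0135
gripper_force: 68.4
clock: 13.8
position: [0.5169, -0.07, 0.039]
ee_rot: [-0.0, 0.723, 0.691, 0.0]
contact_force: [-0.5, -0.0, -0.3]
width: 0.0136
gripper_force: 68.4
```

Still no force, and the tip should now be through the lug. I'll check the tray hasn't moved, then go on.

```bash
python3 -m pendant '[{"dx":0.002,"dy":0,"dz":0,"rx":0,"ry":0,"rz":0,"hand":0.01},{"dx":0.002,"dy":0,"dz":0,"rx":0,"ry":0,"rz":0,"hand":0.01},{"dx":0.002,"dy":0,"dz":0,"rx":0,"ry":0,"rz":0,"hand":0.01},{"dx":0.002,"dy":0,"dz":0,"rx":0,"ry":0,"rz":0,"hand":0.01},{"dx":0.002,"dy":0,"dz":0,"rx":0,"ry":0,"rz":0,"hand":0.01},{"dx":0,"dy":0,"dz":0,"rx":0,"ry":0,"rz":0,"hand":0.01}]'
python3 - <<'E'
from h import *
d=shot("wrist");t=shot("top")
im=np.zeros((600,560,3),np.uint8);im[:340]=d["frame"][:340];im[340:,:400]=cv2.resize(t["frame"][160:264,170:330],(400,260),interpolation=cv2.INTER_CUBIC)
cv2.imwrite("pics/w9.png",im[:,:,::-1])
E
```

```text
clock: 14.3
position: [0.5174, -0.06, 0.039]
ee_rot: [-0.0, 0.723, 0.691, 0.0]
contact_force: [0.6, -0.1, 0.4]
width: 0.0136
gripper_force: 68.4
```

View pics/w9.png

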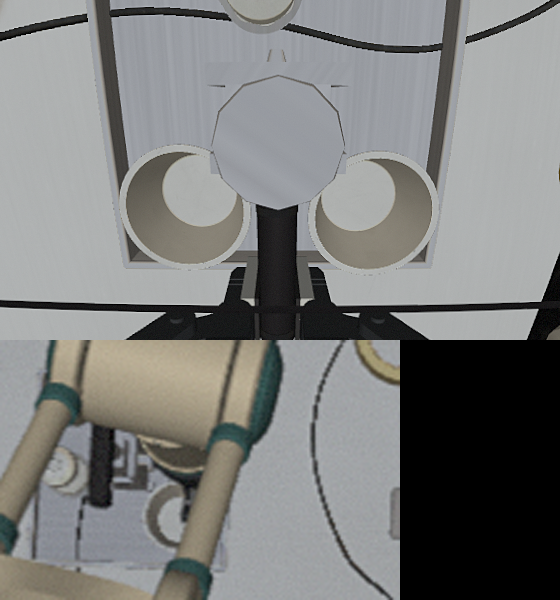

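The wrist view shows the tip emerging past the fork at (277,55), with the stem clipped by the camera's near plane in the centre. The cups and tray are undisturbed. I'll push the last 10 mm until I feel the collar.

```bash
python3 -m pendant '[{"dx":0.002,"dy":0,"dz":0,"rx":0,"ry":0,"rz":0,"hand":0.01},{"dx":0.002,"dy":0,"dz":0,"rx":0,"ry":0,"rz":0,"hand":0.01},{"dx":0.002,"dy":0,"dz":0,"rx":0,"ry":0,"rz":0,"hand":0.01},{"dx":0.001,"dy":0,"dz":0,"rx":0,"ry":0,"rz":0,"hand":0.01},{"dx":0,"dy":0,"dz":0,"rx":0,"ry":0,"rz":0,"hand":0.01}]'
python3 -m pendant '[{"dx":0.001,"dy":0,"dz":0,"rx":0,"ry":0,"rz":0,"hand":0.01},{"dx":0,"dy":0,"dz":0,"rx":0,"ry":0,"rz":0,"hand":0.01}]' | sed -n '2p;4p'
python3 -m pendant '[{"dx":0.001,"dy":0,"dz":0,"rx":0,"ry":0,"rz":0,"hand":0.01},{"dx":0,"dy":0,"dz":0,"rx":0,"ry":0,"rz":0,"hand":0.01}]'| sed -n '2p;4p'
```

```text
clock: 14.82
position: [0.5177, -0.0531, 0.039]
ee_rot: [-0.0, 0.723, 0.691, 0.0]
contact_force: [-0.4, -0.4, 0.4]
width: 0.014
gripper_force: 68.4
position: [0.5178, -0.0523, 0.039]
contact_force: [-0.9, 0.1, 0.1]
position: [0.5179, -0.0513, 0.039]
contact_force: [-0.1, -0.1, 0.6]
```

```bash
python3 -m pendant '[{"dx":0.001,"dy":0,"dz":0,"rx":0,"ry":0,"rz":0,"hand":0.01},{"dx":0,"dy":0,"dz":0,"rx":0,"ry":0,"rz":0,"hand":0.01}]' | sed -n '2p;4p'
python3 -m pendant '[{"dx":0.001,"dy":0,"dz":0,"rx":0,"ry":0,"rz":0,"hand":0.01},{"dx":0,"dy":0,"dz":0,"rx":0,"ry":0,"rz":0,"hand":0.01}]'| sed -n '2p;4p'
python3 - <<'E'
from h import *
d=shot("wrist");g=d["frame"].max(2).astype(int)
L=cv2.createLineSegmentDetector().detect(cv2.cvtColor(d["frame"],cv2.COLOR_RGB2GRAY))[0].reshape(-1,4)
for l in L:
    m=(l[:2]+l[2:])/2
    if np.hypot(l[2]-l[0],l[3]-l[1])>25 and (l[:2].max()<600) and (abs(m[0]-277)>110 or m[1]<80) and m[1]<280: print(l.round(1),onplane(d,[l[:2],l[2:]],.024)[:,:2].round(4).tolist())
E
```

```text
position: [0.5179, -0.0512, 0.0391]
contact_force: [-0.5, -4.6, 0.6]
position: [0.518, -0.0506, 0.0391]
contact_force: [-1.2, -5.0, 0.2]
[89.  37.6  0.  56.6] [[0.4282, 0.0641], [0.3767, 0.0597]]
[388.1 145.3 426.9 145.7] [[0.5813, 0.0019], [0.6029, 0.001]]
[426.9 145.8 538.2 147.6] [[0.6029, 0.001], [0.6685, -0.0019]]
[233.2  38.  144.4  30.9] [[0.5016, 0.0588], [0.4574, 0.065]]
[  0.6 147.7 123.1 145.5] [[0.3637, 0.0118], [0.4368, 0.0085]]
[110.6  26.9 159.4  24. ] [[0.4403, 0.0682], [0.4654, 0.0676]]
[520.7  39.7 463.   61.5] [[0.6491, 0.0549], [0.6186, 0.0441]]
[486.5  46.3 540.   21.9] [[0.6306, 0.0515], [0.6589, 0.0637]]
[ 0.1 48.1 88.2 29.6] [[0.3778, 0.0639], [0.4284, 0.0679]]
[340.5  54.8 390.8  63.4] [[0.5549, 0.0487], [0.5807, 0.0439]]
[438.3  67.6 403.   70.5] [[0.6057, 0.0413], [0.5872, 0.0403]]
[160.6  24.3 225.5  30.2] [[0.466, 0.0674], [0.4981, 0.0626]]
[286.6  40.3 340.4  54. ] [[0.528, 0.0565], [0.5548, 0.049]]
[363.4  66.9 280.7  46.4] [[0.5666, 0.0425], [0.525, 0.0538]]
[143.2  31.9 110.6  34.2] [[0.4567, 0.0645], [0.4398, 0.0648]]
[414.4  62.9 439.4  60.4] [[0.59
[... 1023 characters left out ...]
.5185, 0.0515]]
[289.4  94.4 281.3  50.5] [[0.5285, 0.0304], [0.5252, 0.0518]]
[268.4  60.5 263.5  94.4] [[0.5185, 0.0474], [0.5152, 0.031]]
[ 0.5 53.7 69.1 38.2] [[0.3773, 0.0611], [0.4175, 0.0648]]
[558.1  13.  533.2  28.2] [[0.6688, 0.0684], [0.6554, 0.0605]]
[458.   95.4 451.  143.2] [[0.6176, 0.0272], [0.6164, 0.0019]]
[470.    0.7 463.9  50.7] [[0.6197, 0.073], [0.6186, 0.0494]]
[444.1 189.3 429.1 278.3] [[0.6154, -0.0244], [0.6128, -0.0824]]
[462.4  63.  458.6  91.9] [[0.6184, 0.0434], [0.6177, 0.029]]
[103.2 143.1  96.4  95.5] [[0.4258, 0.0104], [0.4268, 0.0356]]
[94.  79.3 89.2 40.6] [[0.4271, 0.0438], [0.428, 0.0627]]
[122.9 266.9 109.9 189.3] [[0.4221, -0.0659], [0.4243, -0.0159]]
```

The contact of 5 N came exactly where the collar was predicted to seat, and the tray has not moved. I'll release, back off along the pin, rise, and turn 90°.

```bash
python3 -m pendant '[{"dx":0,"dy":0,"dz":0,"rx":0,"ry":0,"rz":0,"hand":0.05},{"dx":0,"dy":0,"dz":0,"rx":0,"ry":0,"rz":0,"hand":0.05},{"dx":0,"dy":0,"dz":0,"rx":0,"ry":0,"rz":0,"hand":0.05},{"dx":0,"dy":0,"dz":0,"rx":0,"ry":0,"rz":0,"hand":0.05},{"dx":-0.005,"dy":0,"dz":0,"rx":0,"ry":0,"rz":0,"hand":0.05},{"dx":-0.015,"dy":0,"dz":0,"rx":0,"ry":0,"rz":0,"hand":0.05},{"dx":-0.02,"dy":0,"dz":0,"rx":0,"ry":0,"rz":0,"hand":0.05},{"dx":-0.02,"dy":0,"dz":0,"rx":0,"ry":0,"rz":0,"hand":0.05},{"dx":-0.01,"dy":0,"dz":0,"rx":0,"ry":0,"rz":0,"hand":0.05},{"dx":0,"dy":0,"dz":0,"rx":0,"ry":0,"rz":0,"hand":0.05}]'
python3 -m pendant '[{"dx":0,"dy":0,"dz":-0.01,"rx":0,"ry":0,"rz":0,"hand":0.05},{"dx":0,"dy":0,"dz":-0.03,"rx":0,"ry":0,"rz":0,"hand":0.05},{"dx":0,"dy":0,"dz":-0.03,"rx":0,"ry":0,"rz":0,"hand":0.05},{"dx":0,"dy":0,"dz":-0.03,"rx":0,"ry":0,"rz":0,"hand":0.05},{"dx":0,"dy":0,"dz":-0.03,"rx":0,"ry":0,"rz":0,"hand":0.05},{"dx":0,"dy":0,"dz":-0.03,"rx":0,"ry":0,"rz":0,"hand":0.05},{"dx":0,"dy":0,"dz":-0.03,"rx":0,"ry":0,"rz":0,"hand":0.05},{"dx":0,"dy":0,"dz":-0.02,"rx":0,"ry":0,"rz":0,"hand":0.05},{"dx":0,"dy":0,"dz":0,"rx":0,"ry":0,"rz":0,"hand":0.05},{"dx":0,"dy":0,"dz":0,"rx":0,"ry":0,"rz":0,"hand":0.05}]'
python3 - <<'E'
from h import *
np.set_printoptions(precision=4,suppress=True)
d=shot("wrist","pics/w10.png")
t=shot("top","pics/t10.png")
print(manip.get_state()["qpos"])
E
```

```text
clock: 16.37
position: [0.515, -0.1213, 0.039]
ee_rot: [0.0, 0.724, 0.69, 0.0]
contact_force: [-0.2, -0.0, 0.8]
width: 0.0497
gripper_force: 0.0
clock: 17.2
position: [0.5151, -0.1183, 0.2507]
ee_rot: [0.001, 0.723, 0.691, 0.001]
contact_force: [-0.9, -0.4, -0.4]
width: 0.0497
gripper_force: 0.0
[-0.3585  0.1831  1.5254  0.0004  1.4353 -0.3137]
```

View pics/w10.png

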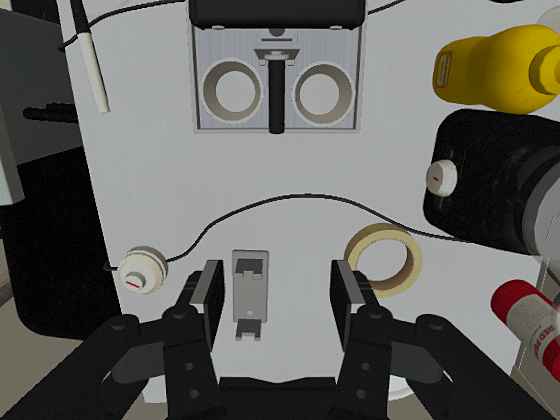

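The pin is home with its collar against the fork at (277,56). Both cups are standing and the rest at (250,290) is empty. That is 12 pictures viewed, two over the limit of 10. I miscounted, so I'll use numeric checks only from here. Next is the cross-grip position.

Run:
```python
from h import *
np.set_printoptions(precision=4,suppress=True)
d=shot("wrist");g=d["frame"].max(2)
m=(g<60).astype(np.uint8);m[45:]=0;m[:,:170]=0;m[:,385:]=0
print([ (r,np.where(m[r])[0].min(),np.where(m[r])[0].max()) for r in (3,8,14,20)],[(c,np.where(m[:,c])[0].max()) for c in(200,240,320,355)])
for r in(8,14):
    w=np.where(m[r])[0];print("ends z.18",onplane(d,[(w.min(),r),(w.max(),r)],.18)[:,:2].tolist(),"z.169",onplane(d,[(w.min(),r),(w.max(),r)],.169)[:,:2].tolist())
c,r=cv2.findContours((shot("top")["frame"].max(2)<45).astype(np.uint8),0,1)
t=shot("top")
for k in c:
    q=cv2.minAreaRect(k)
    if 196<q[0][0]<225 and 165<q[0][1]<235 and cv2.contourArea(k)>150: print(q,onplane(t,[q[0]],.185))
```

```text
[(3, np.int64(191), np.int64(368)), (8, np.int64(191), np.int64(384)), (14, np.int64(192), np.int64(371)), (20, np.int64(193), np.int64(362))] [(200, np.int64(22)), (240, np.int64(22)), (320, np.int64(22)), (355, np.int64(24))]
ends z.18 [[0.4657956022882686, 0.018645095963923053], [0.5878035604007146, 0.013523520202878551]] z.169 [[0.4633479098666651, 0.021197709115117987], [0.5910469946419608, 0.015837234704998294]]
ends z.18 [[0.4660762747342284, 0.015090981830650427], [0.5795483042887819, 0.010153202054373915]] z.169 [[0.46364167442944615, 0.017477811421333374], [0.5824066676797809, 0.012309706258296853]]
((210.62466430664062, 199.5657501220703), (10.049739837646484, 51.55725860595703), 6.009006023406982) [[0.5225 0.0168 0.185 ]]
```

```bash
python3 -m pendant '[{"dx":0.02,"dy":0,"dz":0,"rx":0,"ry":0,"rz":0,"hand":0.06},{"dx":0.03,"dy":0,"dz":0,"rx":0,"ry":0,"rz":0,"hand":0.06},{"dx":0.03,"dy":0,"dz":0,"rx":0,"ry":0,"rz":0,"hand":0.06},{"dx":0.03,"dy":0.001,"dz":0,"rx":0,"ry":0,"rz":0,"hand":0.06},{"dx":0.023,"dy":0,"dz":0,"rx":0,"ry":0,"rz":0,"hand":0.06},{"dx":0,"dy":0,"dz":0,"rx":0,"ry":0,"rz":0,"hand":0.06}]' | sed -n 2p
python3 -m pendant '[{"dx":0,"dy":0,"dz":0,"rx":0,"ry":0,"rz":-6.92,"hand":0.06},{"dx":0,"dy":0,"dz":0,"rx":0,"ry":0,"rz":-6.92,"hand":0.06},{"dx":0,"dy":0,"dz":0,"rx":0,"ry":0,"rz":-6.92,"hand":0.06},{"dx":0,"dy":0,"dz":0,"rx":0,"ry":0,"rz":-6.92,"hand":0.06},{"dx":0,"dy":0,"dz":0,"rx":0,"ry":0,"rz":-6.92,"hand":0.06},{"dx":0,"dy":0,"dz":0,"rx":0,"ry":0,"rz":-6.92,"hand":0.06},{"dx":0,"dy":0,"dz":0,"rx":0,"ry":0,"rz":-6.92,"hand":0.06},{"dx":0,"dy":0,"dz":0,"rx":0,"ry":0,"rz":-6.92,"hand":0.06},{"dx":0,"dy":0,"dz":0,"rx":0,"ry":0,"rz":-6.92,"hand":0.06},{"dx":0,"dy":0,"dz":0,"rx":0,"ry":0,"rz":-6.92,"hand":0.06},{"dx":0,"dy":0,"dz":0,"rx":0,"ry":0,"rz":-6.92,"hand":0.06},{"dx":0,"dy":0,"dz":0,"rx":0,"ry":0,"rz":-6.92,"hand":0.06}]' | sed -n 2p
python3 -m pendant '[{"dx":0,"dy":0,"dz":0,"rx":0,"ry":0,"rz":-6.92,"hand":0.06},{"dx":0,"dy":0,"dz":0,"rx":0,"ry":0,"rz":0,"hand":0.06},{"dx":0,"dy":0,"dz":0,"rx":0,"ry":0,"rz":0,"hand":0.06}]'
python3 - <<'E'
from h import *
np.set_printoptions(precision=4,suppress=True)
d=shot("wrist");s=manip.get_state();T=q2R(s["ee_rot"]);g=d["frame"].max(2)
print(np.degrees(np.arctan2(T[1,1],T[0,1])),s["qpos"][5])
m=(g<60).astype(np.uint8)
for r in range(60,300,20):
    w=np.where(m[r,200:350])[0]+200
    if len(w): print(r,w.min(),w.max(),onplane(d,[((w.min()+w.max())/2,r)],.185)[0])
E
```

```text
position: [0.5211, 0.0176, 0.248]
position: [0.5213, 0.0128, 0.248]
clock: 19.2
position: [0.5215, 0.013, 0.2483]
ee_rot: [-0.001, 0.025, 1.0, -0.0]
contact_force: [0.5, 0.3, 0.2]
width: 0.0601
gripper_force: 0.0
87.15735081842661 -1.6293438362906538
60 320 321 [0.4207 0.0459 0.185 ]
100 243 323 [0.4444 0.0209 0.185 ]
120 320 321 [0.4584 0.0454 0.185 ]
140 269 318 [0.4709 0.0268 0.185 ]
160 269 294 [0.4842 0.0181 0.185 ]
180 200 310 [ 0.4975 -0.0012  0.185 ]
200 270 305 [0.5134 0.0211 0.185 ]
220 270 303 [0.5287 0.0197 0.185 ]
240 271 307 [0.5448 0.021  0.185 ]
260 271 316 [0.5617 0.0238 0.185 ]
280 200 349 [0.5785 0.0084 0.185 ]
```

```bash
python3 -m pendant '[{"dx":0,"dy":0.003,"dz":0.015,"rx":0,"ry":0,"rz":0,"hand":0.06},{"dx":0,"dy":0,"dz":0.02,"rx":0,"ry":0,"rz":0,"hand":0.06},{"dx":0,"dy":0,"dz":0.02,"rx":0,"ry":0,"rz":0,"hand":0.06},{"dx":0,"dy":0,"dz":0.02,"rx":0,"ry":0,"rz":0,"hand":0.06},{"dx":0,"dy":0,"dz":0.015,"rx":0,"ry":0,"rz":0,"hand":0.06},{"dx":0,"dy":0,"dz":0.012,"rx":0,"ry":0,"rz":0,"hand":0.06},{"dx":0,"dy":0,"dz":0.009,"rx":0,"ry":0,"rz":0,"hand":0.06},{"dx":0,"dy":0,"dz":0,"rx":0,"ry":0,"rz":0,"hand":0.06},{"dx":0,"dy":0,"dz":0,"rx":0,"ry":0,"rz":0,"hand":0.06}]'
python3 - <<'E'
from h import *
np.set_printoptions(precision=4,suppress=True,linewidth=220)
d=shot("wrist");g=d["frame"].max(2).astype(int)
for r in (130,200,240): print(r,g[r,220:340:2])
E
```

```text
clock: 20.0
position: [0.5219, 0.0164, 0.1378]
ee_rot: [-0.0, 0.024, 1.0, 0.0]
contact_force: [0.4, -0.6, 0.6]
width: 0.06
gripper_force: 0.0
130 [171 170 171 172 171 172 170 172 170 171 172 175 139  94  97 177 173 148 163 161 163 161 161 163 163 162 163 162 162 164 163 163 162 163 162 163 163 163 163 162 164 164 164 164 164 164 164 163 163 164 165 163 164 165
 166  49  39  10 169 163]
200 [169 168 167 166 163 164 163 164 166 165 164 162 145 120 119 146 137  46  23  26  33  30  33  35  36  33  35  36  34  34  34  38  35  36  34  36  34  31  30  27  18 151 161 162 160 161 160 160 120  31  51 165 160 163
 129 135 136  85  84 164]
240 [171 169 174 173 173 172 173 173 172 173 170 173 145 154 174 159 159 139  10  26  31  31  30  35  33  31  36  33  35  30  34  33  37  35  34  37  35  31  30  28   0 164 156 173  33  31 161 155 156 155 156 157 156 157
 157 157 158 158 157 157]
```

The bar sits at columns 254–301, centred on the TCP column (278). I'll close firmly.

```bash
python3 -m pendant '[{"dx":0,"dy":0,"dz":0.001,"rx":0,"ry":0,"rz":0,"hand":0.04},{"dx":0,"dy":0,"dz":0,"rx":0,"ry":0,"rz":0,"hand":0.02},{"dx":0,"dy":0,"dz":0,"rx":0,"ry":0,"rz":0,"hand":0.008},{"dx":0,"dy":0,"dz":0,"rx":0,"ry":0,"rz":0,"hand":0.008},{"dx":0,"dy":0,"dz":0,"rx":0,"ry":0,"rz":0,"hand":0.008},{"dx":0,"dy":0,"dz":0,"rx":0,"ry":0,"rz":0,"hand":0.008}]' 110
python3 -m pendant '[{"dx":0,"dy":0,"dz":-0.001,"rx":0,"ry":0,"rz":0,"hand":0.008},{"dx":0,"dy":0,"dz":-0.001,"rx":0,"ry":0,"rz":0,"hand":0.008},{"dx":0,"dy":0,"dz":-0.001,"rx":0,"ry":0,"rz":0,"hand":0.008},{"dx":0,"dy":0,"dz":-0.001,"rx":0,"ry":0,"rz":0,"hand":0.008},{"dx":0,"dy":0,"dz":-0.001,"rx":0,"ry":0,"rz":0,"hand":0.008},{"dx":0,"dy":0,"dz":-0.001,"rx":0,"ry":0,"rz":0,"hand":0.008},{"dx":0,"dy":0,"dz":-0.001,"rx":0,"ry":0,"rz":0,"hand":0.008},{"dx":0,"dy":0,"dz":-0.001,"rx":0,"ry":0,"rz":0,"hand":0.008},{"dx":0,"dy":0,"dz":-0.001,"rx":0,"ry":0,"rz":0,"hand":0.008},{"dx":0,"dy":0,"dz":-0.001,"rx":0,"ry":0,"rz":0,"hand":0.008},{"dx":0,"dy":0,"dz":0,"rx":0,"ry":0,"rz":0,"hand":0.008},{"dx":0,"dy":0,"dz":0,"rx":0,"ry":0,"rz":0,"hand":0.008}]'
python3 -c "
from rig import manip;print(manip.get_state()['moment'])"
```

```text
clock: 20.55
position: [0.5227, 0.0163, 0.1379]
ee_rot: [0.001, 0.023, 1.0, -0.0]
contact_force: [-0.9, -0.4, 5.4]
width: 0.0163
gripper_force: 107.9
clock: 21.55
position: [0.5219, 0.0165, 0.1469]
ee_rot: [-0.0, 0.023, 1.0, 0.0]
contact_force: [-0.4, 0.6, -9.4]
width: 0.0164
gripper_force: 107.5
[-0.03126264 -0.04972375  0.04880922]
```

It carries 9.4 N, so the tray is on the handle. I'll lift the rest gently.

```bash
python3 -m pendant '[{"dx":0,"dy":0,"dz":-0.001,"rx":0,"ry":0,"rz":0,"hand":0.008},{"dx":0,"dy":0,"dz":-0.002,"rx":0,"ry":0,"rz":0,"hand":0.008},{"dx":0,"dy":0,"dz":-0.003,"rx":0,"ry":0,"rz":0,"hand":0.008},{"dx":0,"dy":0,"dz":-0.004,"rx":0,"ry":0,"rz":0,"hand":0.008},{"dx":0,"dy":0,"dz":-0.005,"rx":0,"ry":0,"rz":0,"hand":0.008},{"dx":0,"dy":0,"dz":-0.005,"rx":0,"ry":0,"rz":0,"hand":0.008},{"dx":0,"dy":0,"dz":-0.005,"rx":0,"ry":0,"rz":0,"hand":0.008},{"dx":0,"dy":0,"dz":-0.005,"rx":0,"ry":0,"rz":0,"hand":0.008},{"dx":0,"dy":0,"dz":-0.005,"rx":0,"ry":0,"rz":0,"hand":0.008},{"dx":0,"dy":0,"dz":-0.005,"rx":0,"ry":0,"rz":0,"hand":0.008},{"dx":0,"dy":0,"dz":-0.005,"rx":0,"ry":0,"rz":0,"hand":0.008},{"dx":0,"dy":0,"dz":-0.005,"rx":0,"ry":0,"rz":0,"hand":0.008}]' | sed -n '2,5p'
python3 -m pendant '[{"dx":0,"dy":0,"dz":-0.005,"rx":0,"ry":0,"rz":0,"hand":0.008},{"dx":0,"dy":0,"dz":-0.005,"rx":0,"ry":0,"rz":0,"hand":0.008},{"dx":0,"dy":0,"dz":-0.005,"rx":0,"ry":0,"rz":0,"hand":0.008},{"dx":0,"dy":0,"dz":-0.005,"rx":0,"ry":0,"rz":0,"hand":0.008},{"dx":0,"dy":0,"dz":-0.005,"rx":0,"ry":0,"rz":0,"hand":0.008},{"dx":0,"dy":0,"dz":-0.005,"rx":0,"ry":0,"rz":0,"hand":0.008},{"dx":0,"dy":0,"dz":-0.005,"rx":0,"ry":0,"rz":0,"hand":0.008},{"dx":0,"dy":0,"dz":-0.003,"rx":0,"ry":0,"rz":0,"hand":0.008},{"dx":0,"dy":0,"dz":-0.003,"rx":0,"ry":0,"rz":0,"hand":0.008},{"dx":0,"dy":0,"dz":-0.002,"rx":0,"ry":0,"rz":0,"hand":0.008},{"dx":0,"dy":0,"dz":-0.001,"rx":0,"ry":0,"rz":0,"hand":0.008},{"dx":0,"dy":0,"dz":0,"rx":0,"ry":0,"rz":0,"hand":0.008}]' >/dev/null
python3 -m pendant '[{"dx":0,"dy":0,"dz":0,"rx":0,"ry":0,"rz":0,"hand":0.008},{"dx":0,"dy":0,"dz":0,"rx":0,"ry":0,"rz":0,"hand":0.008},{"dx":0,"dy":0,"dz":0,"rx":0,"ry":0,"rz":0,"hand":0.008},{"dx":0,"dy":0,"dz":0,"rx":0,"ry":0,"rz":0,"hand":0.008},{"dx":0,"dy":0,"dz":0,"rx":0,"ry":0,"rz":0,"hand":0.008},{"dx":0,"dy":0,"dz":0,"rx":0,"ry":0,"rz":0,"hand":0.008}]'
python3 - <<'E'
from h import *
np.set_printoptions(precision=4,suppress=True)
print(manip.get_state()["moment"])
d=shot("wrist")
for l in cv2.createLineSegmentDetector().detect(cv2.cvtColor(d["frame"],cv2.COLOR_RGB2GRAY))[0].reshape(-1,4):
    if np.hypot(l[2]-l[0],l[3]-l[1])>55 and l[1]<300: print(l.round(0),onplane(d,[l[:2],l[2:]],.124)[:,:2].round(4).tolist())
E
```

```text
position: [0.5219, 0.0165, 0.1975]
ee_rot: [0.0, 0.023, 1.0, 0.0]
contact_force: [0.3, 0.4, -8.8]
width: 0.0161
clock: 24.05
position: [0.5219, 0.0165, 0.2409]
ee_rot: [-0.0, 0.023, 1.0, 0.0]
contact_force: [0.2, -0.4, -9.7]
width: 0.0159
gripper_force: 107.5
[ 0.0234 -0.026  -0.012 ]
[136. 297. 216. 302.] [[0.6261, -0.1295], [0.6344, -0.0494]]
[242. 223. 147. 219.] [[0.5513, -0.0165], [0.5434, -0.1031]]
[318.  74. 311.   0.] [[0.4274, 0.0538], [0.3736, 0.0491]]
[314.   0. 322.  73.] [[0.3737, 0.0517], [0.4267, 0.0565]]
[105. 108. 132. 163.] [[0.4439, -0.1227], [0.4915, -0.1078]]
[254. 254. 252. 188.] [[0.5832, -0.0077], [0.5189, -0.0047]]
[301. 188. 300. 254.] [[0.5208, 0.0379], [0.5851, 0.0349]]
[181. 198. 246. 201.] [[0.525, -0.0692], [0.5302, -0.0116]]
[471. 132. 482.   1.] [[0.4775, 0.1839], [0.3754, 0.1828]]
[487.  19. 471. 175.] [[0.3891, 0.1876], [0.5148, 0.1888]]
[471. 176. 447. 343.] [[0.5157, 0.1889], [0.6992, 0.191]]
[375. 176. 381.  82.] [[0.5124, 0.1019], [0.4349, 0.1045]]
[387.  82. 380. 179.] [[0.435, 0.1095], [0.5159, 0.1067]]
[173. 196. 163.  83.] [[0.5225, -0.0753], [0.4277, -0.0712]]
[376. 218. 371. 279.] [[0.5519, 0.1055], [0.6154, 0.1033]]
[316.  79. 387.  80.] [[0.4309, 0.0516], [0.4337, 0.109]]
[  1. 114.  63. 114.] [[0.4417, -0.2182], [0.4464, -0.1604]]
[163.  81. 277.  79.] [[0.4264, -0.0707], [0.4299, 0.0207]]
[379.  82. 172.  83.] [[0.4347, 0.1029], [0.4281, -0.0638]]
[323.  74. 389.  74.] [[0.4276, 0.0576], [0.4287, 0.1108]]
[224.  74. 316.  74.] [[0.4236, -0.0208], [0.427, 0.0517]]
[159.  76. 222.  75.] [[0.422, -0.0732], [0.4245, -0.0228]]
[ 59. 117.   1. 117.] [[0.4482, -0.1643], [0.4441, -0.2189]]
```

The tray rim reads as level at about 0.10 m. The load is unchanged at about 9.7 N and the moments are near zero, so everything is still aboard. I'll hand it in.

```bash
python3 -c "
from rig import manip;print(manip.sign_off())"
```

```text
the job is handed in; nothing more can be done
None
```

The job is handed in: the pin is home, and the loaded tray is held about 10 cm up, with height and level judged from the rim and load readings rather than from a picture; I viewed 12 pictures, two over the limit of 10.

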